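# Open the stock cabinet and pack its milk bricks

### The job

Pack the order: swing the catch on the cabinet's roof aside, draw the bolt it blocks, open the right-hand door wide and then the left-hand door that it overlaps, pull the drawer inside fully out, and put every rectangular milk brick down on the floor of the open cardboard carton, standing or lying but not one on another. Leave the round tubs in the drawer, the carton flat on the bench, both doors wide open and the drawer out for restocking, and the closed box, the jug and the jar where they stand.

Things in the scene. Friction and masses are not known exactly. Their poses are not given: they have to be found in the camera images.
- cabinet: White steel cabinet fixed on the bench, 260 deep (x), 290 wide (y), 190 mm high (roof 15 mm thick). Origin: centre of its underside, z up. Two upright leaves, 15 mm thick when shut, stand before its front plane x = -130 mm, which faces the robot: right leaf on the -y half, left leaf on the +y half. Catch and bolt lie on the roof near the front edge. Place and yaw (within 6 degrees) vary.
- catch (a joint): Swing catch on the roof, on a vertical pivot at x = -115, y = 112 mm of the cabinet. 0 rad: its arm points to the cabinet's -y, end-on behind the bolt, which then cannot be drawn. Grows as the arm swings to the cabinet's +x (back), up to 1.6; from 0.9 on it is clear of the bolt. Starts at 0 to 0.08. Stays where left; friction 0.03 N m.
- catch_knob (a point): Grip point of the catch, on its upright round steel knob: 14 mm thick, 45 mm from the pivot, standing from z = 216 to 252 mm of the cabinet. The point is at z = 240 mm, 12 mm below the knob's top.
- bolt (a joint): Sliding bolt on the roof, x = -115 mm of the cabinet. 0 m: shot, its bar locks the right leaf. Grows as it is drawn towards the cabinet's +y, up to 0.045 m; the leaf is free from about 0.035 m on. Stays where it is left; about 1.5 N of friction.
- bolt_knob (a point): Grip point of the bolt: on its upright round steel knob (16 mm thick, from z = 216 to 252 mm of the cabinet; when shot it stands at x = -115, y = 15 mm of the cabinet, 52 mm from the catch's knob); the point is at z = 240 mm.
- right_leaf (a joint): Hinge of the right leaf (144 mm wide), vertical, at x = -130, y = -145 mm of the cabinet. 0 rad shut; grows as it swings out to the robot and to the right (counter-clockwise from above), up to 2.3; 1.57 is square. A lip on its free edge overlaps the left leaf by 17 mm, so it opens first. Stays where left (friction 0.06 N m).
- right_leaf_handle (a point): Grip point on the right leaf's handle: an upright round steel bar 10 mm thick, 40 mm before the leaf's face, 112 mm from the hinge along the leaf (shut: x = -185, y = -33 mm of the cabinet), from z = 110 to 217 mm, so its top rises above the roof; two stays at z = 121 and 152 mm hold it. The point is at z = 190 mm. The bar may turn in the jaws.
- keeper (a point): Top of the right leaf's keeper, a steel bracket that reaches back over the roof from the leaf's top edge and ends in one upright tooth, 8 mm (x) by 20 mm (y), standing just behind the bolt's bar (shut: x = -101, y = -33, z = 227 mm of the cabinet). It swings with the leaf; with the leaf open it points towards the drawer's side, 200 to 227 mm above the bench.
- left_leaf (a joint): Hinge of the left leaf, vertical, at x = -130, y = 145 mm of the cabinet. 0 rad shut; grows as the leaf swings out towards the robot and to the left (clockwise from above), up to 2.3. Held shut by the right leaf's lip. Stays where it is left (friction 0.06 N m).
- left_leaf_handle (a point): Grip point on the left leaf's handle, the mirror image of the right one (when shut: x = -185, y = 33, z = 190 mm of the cabinet).
- drawer (a joint): Pull-out drawer behind the doors: 0 m in, grows as it slides towards the cabinet's -x (to the robot), up to 0.2 m (fully out, a stop). About 2 N of friction. Both leaves must stand square or wider for it to pass; opened to about 2 rad they leave more room for a gripper over the drawer.
- drawer_handle (a point): Grip point, 70 mm above the bench, on the drawer's handle: an upright round bar 10 mm thick, 37 to 99 mm above the bench, 35 mm before a tab (91 mm high) on the drawer's front; two stays at 48 and 88 mm. Drawer in: the bar is at x = -122 mm of the cabinet, 8 mm behind the front plane, under the roof: reach it with the tool slanted forward about 45 degrees, jaws either side.
- drawer_mid (a point): Centre of the drawer's floor (36 mm above the bench); axes as the cabinet. Inside the drawer is 132 mm (x) by 234 mm (y), walls 24 mm above the floor, divided into two rows (cell centres x = -33 and 33 mm) of three cells (y = -78, 0, 78 mm).
- brick0: Small white milk brick (a drink carton, rectangular) with a band round it: 40 mm (its x) by 30 mm (its y) by 75 mm tall (its z), about 90 g. Origin: centre of its underside. Absent bricks read None. It starts upright in one cell of the drawer, its x within 15 degrees of the cabinet's x.
- brick1: Small white milk brick (a drink carton, rectangular) with a band round it: 40 mm (its x) by 30 mm (its y) by 75 mm tall (its z), about 90 g. Origin: centre of its underside. Absent bricks read None. It starts upright in one cell of the drawer, its x within 15 degrees of the cabinet's x.
- brick2: Small white milk brick (a drink carton, rectangular) with a band round it: 40 mm (its x) by 30 mm (its y) by 75 mm tall (its z), about 90 g. Origin: centre of its underside. Absent bricks read None. It starts upright in one cell of the drawer, its x within 15 degrees of the cabinet's x.
- brick3: Small white milk brick (a drink carton, rectangular) with a band round it: 40 mm (its x) by 30 mm (its y) by 75 mm tall (its z), about 90 g. Origin: centre of its underside. Absent bricks read None. It starts upright in one cell of the drawer, its x within 15 degrees of the cabinet's x.
- tub0: Round white dairy tub with a lid, 44 mm across, 50 mm tall, in one cell of the drawer; not part of the order, it stays in the drawer. Origin: centre of its underside.
- tub1: Round white dairy tub with a lid, 44 mm across, 50 mm tall, in one cell of the drawer; not part of the order, it stays in the drawer. Origin: centre of its underside.
- carton: Empty shallow open cardboard carton, loose on the bench on one side or the other in front of the cabinet: outside 160 (x) by 180 (y) by 50 mm high, walls and floor 5 mm thick. Origin: centre of its underside; z up. It may be nudged.
- packed_box: Closed cardboard box 130 by 140 by 90 mm on the other side of the bench. Bystander, leave it alone. Origin: centre of its underside.
- jug: White milk jug with a red cap, 90 mm across, 176 mm tall. Bystander, leave it alone. Origin: centre of its underside.
- jar: Round jar 64 mm across, 90 mm tall. Bystander, leave it alone. Origin: centre of its underside.
Not all that is in view belongs to the job. Leave any pink look-alike of the carton alone.

How it is judged:
By the outcome, as a careful person would: the job done as asked, in the order asked, and still so for the second after the job is handed in, with the robot touching nothing.
Of brick0, brick1, brick2, brick3 only 2 to 4 are there at a start; the rules pass over those that are not, and their reading is None.
At some moment in a run one of carton may be knocked a few centimetres aside while the robot is not near it.
Once in a run the grip may slacken for a moment while it holds something.
It also fails if it takes over 210 s, if anything falls off the work surface, if the arm or the gripper's body presses on something with over 40 N, if the wrist force passes 120 N, or if a joint passes its speed limit or range.

### The arm

A 7-joint arm with a two-finger parallel gripper is mounted at the origin on the work surface. World frame = base frame: x ahead of the robot, y to its left, z up, the work surface at z = 0. Lengths are in m, angles in rad, forces in N, time in s.
With the tool pointing down it reaches from about 0.4 to 0.85 m from the base axis. Payload 4.5 kg.
Tool frame: the origin (TCP) lies on the centre line of the jaws, within the pads' length; the fingertips stand 11 mm ahead of it and the grasp point (between the pads) lies 8 mm behind it; z points along the fingers, y is the line along which they close (so a half turn about z gives the same grasp; the last joint's range is limited). The gripper opens to 88 mm and grips with 3 to 60 N. Pads are 18 mm wide; open, the fingers measure 123 mm over their backs; the gripper's body (75 mm by 187 mm) begins 45 mm behind the grasp point.
Start: joints at [1.358, 0.689, -0.195, 1.565, 0.157, 0.902, -0.215], TCP at [0.153, -0.606, 0.25] pointing down, gripper open.
Joint ranges: [-3.01, 3.01], [-0.46, 2.08], [-1.47, 1.51], [0.13, 2.56], [-1, 4.14], [0.04, 2.09], [-2.66, 2.66]. Speed limits (rad/s): [2.57, 2.57, 3.14, 3.14, 3.14, 3.14, 3.14].

### API

Orientations are given as a unit quaternion [x, y, z, w].
In Python, from plant import * gives the robot as it stands. The module is installed in compiled form; this text tells all that it offers.
- The arm moves only by the tool send_rows, never from a script. Its argument "motion" is a list of rows, each an object of numbers: "x", "y", "z": the shift along the tool's x, y, z in cm; "rx", "ry", "rz": the turn, a rotation vector about the tool's x, y, z in rad; "jaw": the finger opening in cm, from 0 to 8.81. In form: [{"x": .., "y": .., "z": .., "rx": .., "ry": .., "rz": .., "jaw": ..}, ...]. A call has exactly 5 rows; each row shifts and turns the commanded pose from where the row before left it, along the tool's axes as they then stand; what a row does not reach is not made up. A row lasts 1/10 s, in which the tool goes at most 50 mm and 8.59 degrees, less where a joint would pass 70% of its speed; a pose out of reach is approached as far as the arm can. A call is refused whole if a number of a shift passes 5 or a number of a turn 0.15, either way. A call with a gripper value outside its range is refused whole. The fingers move at their own pace and stop on an object; "grip_force" is the grip in N (left out, the last holds). Time passes only in rows, so rows that do not move let the fingers close, or fill a call up. It gives the time, the measured TCP pose, the force, the opening and the grip force at its end, in the units of the state.
- get_state(): the state, without advancing time (a new reading comes with each control period).
- snapshot(name): name is "side" or "top"; returns a dict with "img" (384x512x3 uint8, red, green, blue), "vertical_fov" (degrees; the focal length in pixels is half the picture's height over the tangent of half this angle, whatever the lens; pixels are square), "cx", "cy" (the principal point, pixels), "extrinsics" (4x4, takes a point from camera to world coordinates). Camera axes: x right, y up, looking along -z (the intrinsics and any distortion apply to the point x, -y, -z); pixel columns grow to the right and rows downward; lengths in m; the calibration is good to about 2 mm. A picture is of the moment at which its call begins. There is no depth.
- finish_job(): hands the job in; it is judged then, once.
The state is a dict: "clock": time; "q": joint angles; "qd": joint speeds; "joint_torque": joint torques, N m; "tool_pos": TCP position; "eef_rot": TCP orientation; "contact_force": force on the tool from outside, world axes, zero at the start; "moment": the same for the moment, N m; "opening": opening from 0.0 (shut) to 1.0 (fully open); "finger_force": force on a finger pad.
Only numpy, scipy, OpenCV 4.12 (cv2) and the standard library are available. Lean on these libraries where they do the work, as an engineer would, in place of code of your own. Each camera call takes 0.05 s, during which the arm holds its last target. There are 200 camera calls.

## Working session

There is one attempt and no reset: what is moved stays moved. The work goes in short steps, Python scripts to look and compute and a tool call to move; the robot and the scene stay as the last step left them, time stands still between calls to the robot, and variables do not carry over. Pictures are saved under pics/ and viewed, at most 14 in all, crops included, and the job is handed in when it is done.

Besides the shell and the picture viewer there is one more tool, called after ">>>" by a JSON object that holds its "method" and its "body". send_rows: Moves the arm, as the interface text tells. Its arguments: {"type":"object","properties":{"motion":{"type":"array"},"grip_force":{"type":"number"}},"required":["motion"]}

```bash
mkdir -p pics; ls
python3 - <<'E'
from plant import *
import cv2
s=get_state(); print({k:s[k] for k in ('clock','tool_pos','eef_rot','contact_force','opening')})
for n in('top','side'):
    d=snapshot(n); cv2.imwrite(f'pics/{n}0.png',cv2.resize(d['img'][:,:,::-1],(800,600),interpolation=cv2.INTER_CUBIC)); print(n,{k:d[k] for k in d if k!='img'})
E
```

```text
pics
{'clock': 0.0, 'tool_pos': array([ 0.15248438, -0.60547482,  0.24888894]), 'eef_rot': array([ 9.92390593e-01,  1.23126041e-01, -1.81740095e-04, -9.25015180e-04]), 'contact_force': array([-0.39655326,  0.84683503, -0.43521476]), 'opening': 0.9961063964131576}
top {'vertical_fov': 49.020791983105795, 'cx': 253.41100472267567, 'cy': 189.49174776876575, 'extrinsics': array([[-4.14695102e-02,  9.72468474e-01, -2.29314953e-01,
         2.87107104e-01],
       [-9.99139722e-01, -4.04334743e-02,  9.21682524e-03,
         5.18350617e-03],
       [-3.08928270e-04,  2.29499895e-01,  9.73308637e-01,
         1.47030287e+00],
       [ 0.00000000e+00,  0.00000000e+00,  0.00000000e+00,
         1.00000000e+00]])}
side {'vertical_fov': 50.61248017227118, 'cx': 250.65271409930207, 'cy': 189.77264231985657, 'extrinsics': array([[ 0.88759451, -0.43969114,  0.13728689,  0.7350088 ],
       [ 0.46058476,  0.84320849, -0.27723839, -0.29562967],
       [ 0.00613779,  0.30930752,  0.95094226,  1.22178209],
       [ 0.        ,  0.        ,  0.        ,  1.        ]])}
```

View pics/top0.png

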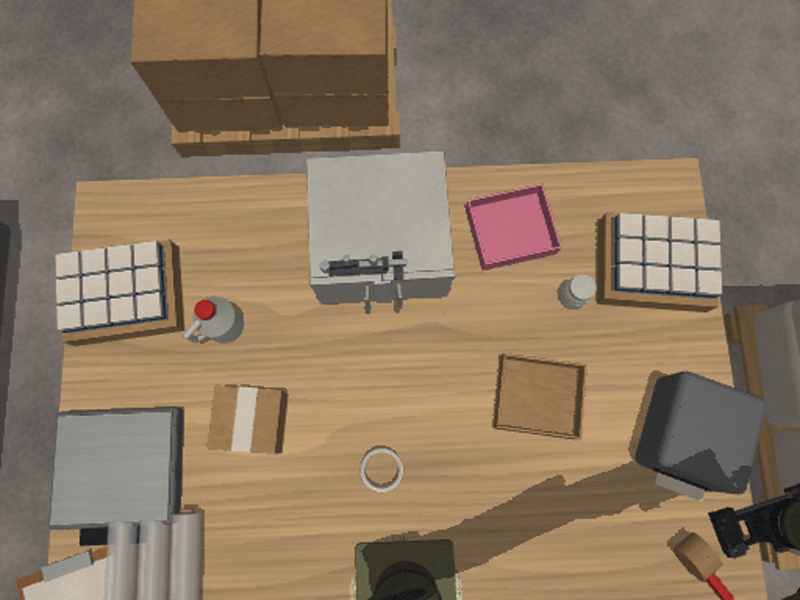

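View pics/side0.png

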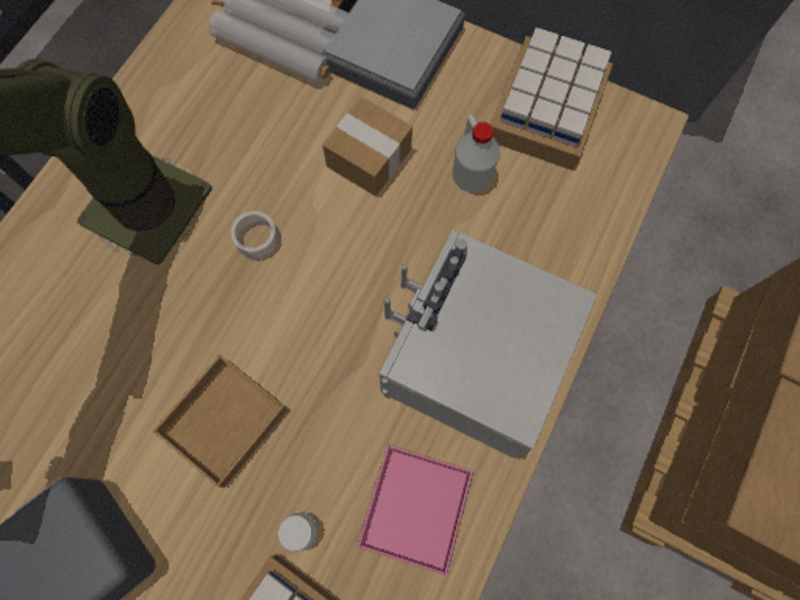

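```bash
cat > h.py <<'E'
from plant import *
import numpy as np, cv2, json
from scipy.spatial.transform import Rotation as R
def cam(d):
    f=192/np.tan(np.radians(d['vertical_fov'])/2); return f,d['cx'],d['cy'],d['extrinsics']
def ray(d,u,v):
    f,cx,cy,E=cam(d); r=E[:3,:3]@np.array([(u-cx)/f,-(v-cy)/f,-1]); return E[:3,3],r
def onz(d,u,v,z):
    o,r=ray(d,u,v); return (o+r*(z-o[2])/r[2])[:2]
def proj(d,p):
    f,cx,cy,E=cam(d); c=E[:3,:3].T@(np.asarray(p)-E[:3,3]); return np.array([cx+f*c[0]/-c[2],cy-f*c[1]/-c[2]])
def tri(d1,a,d2,b):
    A=[];B=[]
    for d,p in((d1,a),(d2,b)):
        o,r=ray(d,*p); r/=np.linalg.norm(r); M=np.eye(3)-np.outer(r,r); A.append(M);B.append(M@o)
    return np.linalg.lstsq(np.vstack(A),np.hstack(B),rcond=None)[0]
def crop(d,x0,y0,w,h,s,name):
    cv2.imwrite(f'pics/{name}.png',cv2.resize(d['img'][y0:y0+h,x0:x0+w,::-1],None,fx=s,fy=s,interpolation=cv2.INTER_CUBIC))
# cabinet pose (x,y,yaw) saved in cab.json
def c2w(p):
    x,y,a=json.load(open('cab.json')); c,s=np.cos(a),np.sin(a)
    return np.array([x+c*p[0]-s*p[1],y+s*p[0]+c*p[1],p[2]])
E
python3 - <<'E'
from h import *
t=snapshot('top');s=snapshot('side')
a=t['img'][90:205,190:300,::-1]; b=s['img'][145:295,240:385,::-1]
a=cv2.resize(a,None,fx=4,fy=4,interpolation=cv2.INTER_CUBIC);b=cv2.resize(b,None,fx=2.5,fy=2.5,interpolation=cv2.INTER_CUBIC)
o=np.zeros((max(a.shape[0],b.shape[0]),800,3),np.uint8);o[:a.shape[0],:a.shape[1]]=a[:,:];o[:b.shape[0],440:440+b.shape[1]]=b[:,:360];cv2.imwrite('pics/c1.png',o)
E
```

```text
(no output)
```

View pics/c1.png

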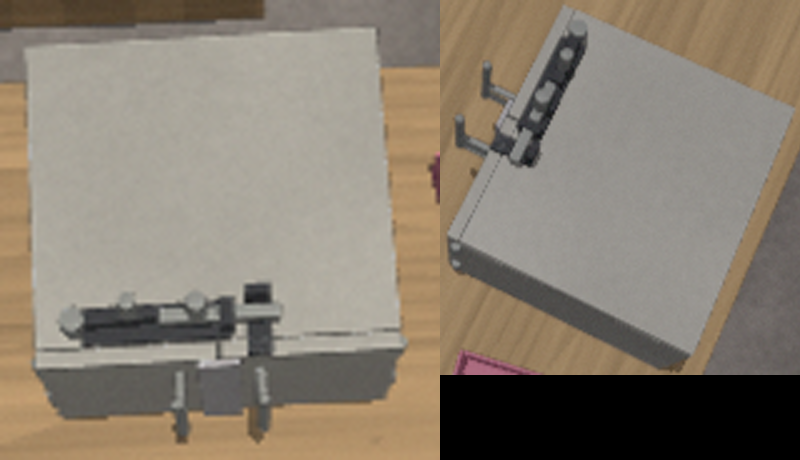

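```bash
cat > fit.py <<'E'
from h import *
from scipy.optimize import least_squares
t=snapshot('top');s=snapshot('side')
T=lambda u,v:(t,(190+u/4,90+v/4)); S=lambda u,v:(s,(240+(u-440)/2.5,145+v/2.5))
q=[((130,145,190),T(26,47)),((130,-145,190),T(376,28)),((-130,145,190),T(36,349)),((-130,-145,190),T(400,333)),((-145,145,190),T(36,365)),((-145,-145,190),T(404,347)),
((130,-145,190),S(794,108)) ,((-115,15,252),T(195,297)),((-115,15,252),S(545,92)),((-185,-33,217),T(261,372)),((-185,33,217),T(180,376)),((-185,-33,217),S(461,120)),((-185,33,217),S(486,66)),((-145,-145,190),S(448,236))]
q[6]=((130,145,190),S(794,108)); q.append(((130,-145,190),S(688,356)))
q.append(('k',T(127,298)));q.append(('k',S(566,50)))
def res(p,pr=False):
    c,s_=np.cos(p[2]),np.sin(p[2]);o=[]
    for P,(d,uv) in q:
        if P=='k': P=(-115+45*np.sin(p[3]),112-45*np.cos(p[3]),252)
        P=np.array(P)/1000; w=[p[0]+c*P[0]-s_*P[1],p[1]+s_*P[0]+c*P[1],P[2]]
        o.append(proj(d,w)-uv)
    return np.array(o)
r=least_squares(lambda p:res(p).ravel(),[.8,.05,0,0.04],loss='soft_l1')
print(r.x); print(np.round(res(r.x),1).tolist())
json.dump(list(r.x[:3]),open('cab.json','w'))
for n,P in dict(catch=(-115,67,240),bolt=(-115,15,240),rh=(-185,-33,190),lh=(-185,33,190)).items(): print(n,c2w(np.array(P)/1000))
# carton rim z=.05
print('carton',[onz(t,u*.64,v*.64,.05).round(3).tolist() for u,v in((498,354),(584,363),(580,438),(493,427))])
print('box',[onz(t,u*.64,v*.64,.09).round(3).tolist() for u,v in((212,385),(280,387),(277,453),(208,448))],'jug',onz(t,205*.64,309*.64,.176),'jar',onz(t,580*.64,287*.64,.09))
print('carton side',[onz(s,u*.64,v*.64,.05).round(3).tolist() for u,v in((222,357),(289,408),(222,485),(157,431))])
E
python3 fit.py
```

```text
[0.76932152 0.02264563 0.0176072  0.05907232]
[[-0.7, -1.2], [-0.2, -1.3], [-0.9, -0.4], [-0.0, -1.6], [-0.8, 0.2], [-0.6, -0.6], [0.3, 0.7], [-0.3, 0.0], [-1.7, 2.1], [0.4, 5.6], [-0.9, 5.8], [-1.4, -0.5], [-0.2, -0.2], [-1.8, 0.0], [1.2, 0.9], [-0.6, -0.1], [-0.6, 2.1]]
catch [0.65315972 0.08761052 0.24      ]
bolt [0.65407525 0.03561858 0.24      ]
rh [ 0.5849312  -0.01360642  0.19      ]
lh [0.58376918 0.05238335 0.19      ]
carton [[0.483, -0.224], [0.456, -0.409], [0.298, -0.384], [0.329, -0.202]]
box [[0.438, 0.384], [0.428, 0.242], [0.294, 0.248], [0.309, 0.389]] jug [0.58132728 0.37788839] jar [ 0.61593557 -0.40631996]
carton side [[0.338, -0.208], [0.498, -0.232], [0.461, -0.404], [0.307, -0.378]]
```

```bash
cat >> fit.py <<'E'
print('----')
q=[x for i,x in enumerate(q) if i not in (9,10)]
def dist(p):
    o=[]
    for (P,(d,uv)),e in zip(q,res(p)):
        f,cx,cy,_=cam(d); k=p[4] if d is t else p[5]
        n=(np.array(uv)+e-[cx,cy])/f; o.append(n*(1+k*(n@n))*f+[cx,cy]-uv)
    return np.array(o)
for fn,x0 in((lambda p:res(p),[.8,.05,0,.04]),(dist,[.8,.05,0,.04,0,0])):
    r=least_squares(lambda p:fn(p).ravel(),x0,loss='soft_l1');print(r.x.round(4),r.cost);print(fn(r.x).round(1).tolist())
E
python3 fit.py | sed -n '/----/,$p'
```

```text
----
[0.7685 0.0226 0.0167 0.0747] 10.300245646237002
[[-0.7, -1.0], [-0.2, -1.0], [-1.0, -0.2], [-0.0, -1.4], [-0.8, 0.4], [-0.7, -0.3], [0.1, 0.6], [-0.4, 0.3], [-2.0, 1.9], [-1.6, -0.7], [-0.4, -0.4], [-2.0, -0.2], [0.9, 0.8], [-0.7, -0.1], [-0.5, 2.0]]
[ 0.7698  0.0229  0.0169  0.0482 -0.2507 -0.0768] 8.27688157601484
[[0.2, 0.1], [-0.7, -0.1], [-0.8, -0.5], [-0.2, -1.7], [-0.7, 0.1], [-0.8, -0.7], [-0.5, 0.8], [-0.4, -0.1], [-1.5, 2.0], [-1.2, -0.6], [0.0, -0.3], [-1.5, -0.1], [0.7, 0.2], [-0.7, -0.1], [-0.5, 2.0]]
```

```bash
echo '[0.769,0.0226,0.017]' > cab.json
cat >> h.py <<'E'
def down(yaw): # tool pointing down, tool x at world angle yaw
    return R.from_euler('z',yaw)*R.from_euler('x',np.pi)
def plan(pos,rot=None):
    s=get_state(); A=R.from_quat(s['eef_rot']); 
    print('t',round(s['clock'],1),'pos',s['tool_pos'].round(4),'F',s['contact_force'].round(1),'open',round(s['opening'],3),'ff',np.round(s['finger_force'],1),'yaw',np.degrees(np.arctan2(*A.as_matrix()[1::-1,0])).round(1))
    if rot is not None: print('rotvec',(A.inv()*rot).as_rotvec().round(3))
    if pos is not None: print('shift now cm',(A.inv().apply(pos-s['tool_pos'])*100).round(2),'after turn',((rot or A).inv().apply(pos-s['tool_pos'])*100).round(2))
CY=0.017
E
grep -q . h.py
```

>>> {"method": "send_rows", "body": {"motion": [{"z":-1,"rz":-0.134},{"z":-1,"rz":-0.134},{"z":-1,"rz":-0.134},{"z":-1,"rz":-0.134},{"z":-1,"rz":-0.134}]}}

```text
schema error: expected keys x, y, z, rx, ry, rz, jaw
```

>>> {"method": "send_rows", "body": {"motion": [{"z":-1,"rz":-0.134,"jaw":5},{"z":-1,"rz":-0.134},{"z":-1,"rz":-0.134},{"rz":-0.134},{"rz":-0.134}]}}

```text
schema error: expected keys x, y, z, rx, ry, rz, jaw
```

```bash
python3 -c "
from h import *
plan(c2w([-.115,.067,.31]),down(np.pi/2+CY))"
```

```text
t 0.4 pos [ 0.1527 -0.606   0.2496] F [-0.8 -0.1 -0.2] open 0.996 ff 0.0 yaw 14.1
rotvec [-0.    -0.    -1.341]
shift now cm [ 65.45 -55.04  -6.03] after turn [68.5  51.19 -6.04]
```

All keys are required.

>>> {"method": "send_rows", "body": {"motion": [{"x":0,"y":0,"z":-1,"rx":0,"ry":0,"rz":-0.134,"jaw":5},{"x":0,"y":0,"z":-1,"rx":0,"ry":0,"rz":-0.134,"jaw":5},{"x":0,"y":0,"z":-1,"rx":0,"ry":0,"rz":-0.134,"jaw":5},{"x":0,"y":0,"z":-1,"rx":0,"ry":0,"rz":-0.134,"jaw":5},{"x":0,"y":0,"z":-1,"rx":0,"ry":0,"rz":-0.134,"jaw":5}]}}

```text
clock: 0.9
tool_pos: [0.1526, -0.606, 0.3002]
eef_rot: [0.896, 0.445, -0.0, 0.0]
contact_force: [0.4, -0.1, 0.1]
opening: 0.574
finger_force: 0.0
```

>>> {"method": "send_rows", "body": {"motion": [{"x":0,"y":0,"z":-1,"rx":0,"ry":0,"rz":-0.134,"jaw":5},{"x":0,"y":0,"z":0,"rx":0,"ry":0,"rz":-0.134,"jaw":5},{"x":0,"y":0,"z":0,"rx":0,"ry":0,"rz":-0.134,"jaw":5},{"x":0,"y":0,"z":0,"rx":0,"ry":0,"rz":-0.134,"jaw":5},{"x":0,"y":0,"z":0,"rx":0,"ry":0,"rz":-0.134,"jaw":5}]}}

```text
clock: 1.4
tool_pos: [0.1525, -0.6061, 0.3097]
eef_rot: [0.7, 0.715, -0.0, -0.0]
contact_force: [0.2, -0.9, -0.2]
opening: 0.567
finger_force: 0.0
```

>>> {"method": "send_rows", "body": {"motion": [{"x":3.6,"y":2.7,"z":0,"rx":0,"ry":0,"rz":0,"jaw":5},{"x":3.6,"y":2.7,"z":0,"rx":0,"ry":0,"rz":0,"jaw":5},{"x":3.6,"y":2.7,"z":0,"rx":0,"ry":0,"rz":0,"jaw":5},{"x":3.6,"y":2.7,"z":0,"rx":0,"ry":0,"rz":0,"jaw":5},{"x":3.6,"y":2.7,"z":0,"rx":0,"ry":0,"rz":0,"jaw":5}]}}

```text
clock: 1.9
tool_pos: [0.2855, -0.4225, 0.3099]
eef_rot: [0.702, 0.713, -0.0, 0.0]
contact_force: [1.0, -0.3, 0.1]
opening: 0.57
finger_force: 0.0
```

>>> {"method": "send_rows", "body": {"motion": [{"x":3.6,"y":2.7,"z":0,"rx":0,"ry":0,"rz":0,"jaw":5},{"x":3.6,"y":2.7,"z":0,"rx":0,"ry":0,"rz":0,"jaw":5},{"x":3.6,"y":2.7,"z":0,"rx":0,"ry":0,"rz":0,"jaw":5},{"x":3.6,"y":2.7,"z":0,"rx":0,"ry":0,"rz":0,"jaw":5},{"x":3.6,"y":2.7,"z":0,"rx":0,"ry":0,"rz":0,"jaw":5}]}}

```text
clock: 2.4
tool_pos: [0.4177, -0.2404, 0.31]
eef_rot: [0.702, 0.713, -0.0, 0.0]
contact_force: [0.4, -1.1, -0.3]
opening: 0.567
finger_force: 0.0
```

>>> {"method": "send_rows", "body": {"motion": [{"x":3.6,"y":2.7,"z":0,"rx":0,"ry":0,"rz":0,"jaw":5},{"x":3.6,"y":2.7,"z":0,"rx":0,"ry":0,"rz":0,"jaw":5},{"x":3.6,"y":2.7,"z":0,"rx":0,"ry":0,"rz":0,"jaw":5},{"x":3.6,"y":2.7,"z":0,"rx":0,"ry":0,"rz":0,"jaw":5},{"x":3.6,"y":2.7,"z":0,"rx":0,"ry":0,"rz":0,"jaw":5}]}}

```text
clock: 2.9
tool_pos: [0.5499, -0.0583, 0.3098]
eef_rot: [0.702, 0.713, -0.0, 0.0]
contact_force: [0.9, -0.8, -0.2]
opening: 0.569
finger_force: 0.0
```

```bash
python3 -c "
from h import *
plan(c2w([-.115,.067,.27]),down(np.pi/2+CY))"
```

```text
t 2.9 pos [ 0.5499 -0.0583  0.3098] F [ 0.9 -0.8 -0.2] open 0.569 ff 0.0 yaw 90.9
rotvec [ 0.     0.001 -0.001]
shift now cm [14.43 10.53  3.98] after turn [14.41 10.55  3.98]
```

>>> {"method": "send_rows", "body": {"motion": [{"x":2.88,"y":2.1,"z":0,"rx":0,"ry":0,"rz":0,"jaw":5},{"x":2.88,"y":2.1,"z":0,"rx":0,"ry":0,"rz":0,"jaw":5},{"x":2.88,"y":2.1,"z":0,"rx":0,"ry":0,"rz":0,"jaw":5},{"x":2.88,"y":2.1,"z":1.5,"rx":0,"ry":0,"rz":0,"jaw":5},{"x":2.88,"y":2.1,"z":1.5,"rx":0,"ry":0,"rz":0,"jaw":5}]}}

```text
clock: 3.4
tool_pos: [0.6527, 0.0872, 0.2797]
eef_rot: [0.702, 0.713, 0.0, 0.001]
contact_force: [0.5, -0.7, 1.0]
opening: 0.565
finger_force: 0.0
```

```bash
python3 -c "
from h import *
t=snapshot('top');s=snapshot('side')
plan(c2w([-.115,.067,.234]),down(np.pi/2+CY))
a=t['img'][120:190,200:290,::-1]; b=s['img'][130:230,230:330,::-1]
a=cv2.resize(a,(400,311),interpolation=2);b=cv2.resize(b,(400,400),interpolation=2)
o=np.zeros((400,800,3),np.uint8);o[:311,:400]=a;o[:,400:]=b;cv2.imwrite('pics/c2.png',o)
"
```

```text
t 3.5 pos [0.6516 0.0918 0.2772] F [-1.2 -0.  -0.3] open 0.566 ff 0.0 yaw 91.3
rotvec [-0.003 -0.004  0.005]
shift now cm [-0.44  0.13  4.32] after turn [-0.42  0.12  4.32]
```

View pics/c2.png

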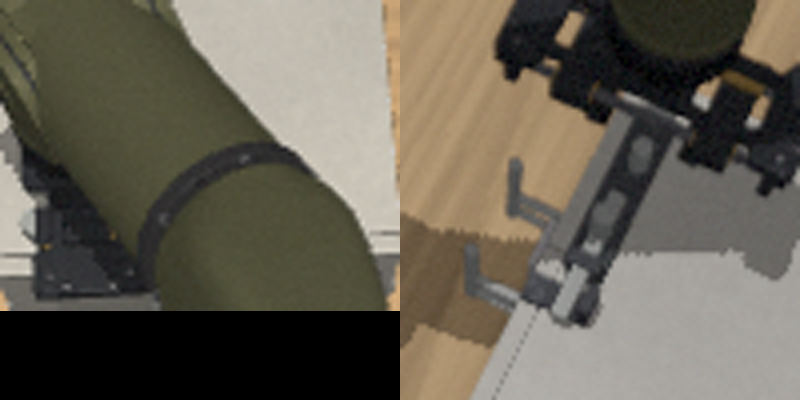

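>>> {"method": "send_rows", "body": {"motion": [{"x":0,"y":0,"z":1,"rx":0,"ry":0,"rz":0,"jaw":5},{"x":0,"y":0,"z":1,"rx":0,"ry":0,"rz":0,"jaw":5},{"x":0,"y":0,"z":1,"rx":0,"ry":0,"rz":0,"jaw":5},{"x":0,"y":0,"z":1,"rx":0,"ry":0,"rz":0,"jaw":5},{"x":0,"y":0,"z":0.5,"rx":0,"ry":0,"rz":0,"jaw":5}]}}

```text
clock: 4.0
tool_pos: [0.651, 0.0849, 0.2335]
eef_rot: [0.702, 0.712, -0.001, -0.0]
contact_force: [0.5, -0.1, 0.2]
opening: 0.568
finger_force: 0.0
```

>>> {"method": "send_rows", "body": {"motion": [{"x":0,"y":0,"z":0,"rx":0,"ry":0,"rz":0,"jaw":1},{"x":0,"y":0,"z":0,"rx":0,"ry":0,"rz":0,"jaw":1},{"x":0,"y":0,"z":0,"rx":0,"ry":0,"rz":0,"jaw":1},{"x":0,"y":0,"z":0,"rx":0,"ry":0,"rz":0,"jaw":1},{"x":0,"y":0,"z":0,"rx":0,"ry":0,"rz":0,"jaw":1}], "grip_force": 12}}

```text
clock: 4.5
tool_pos: [0.6522, 0.0858, 0.2352]
eef_rot: [0.701, 0.713, 0.0, 0.001]
contact_force: [0.7, -0.6, 0.8]
opening: 0.15
finger_force: 12.0
```

>>> {"method": "send_rows", "body": {"motion": [{"x":0.21,"y":1.1,"z":0,"rx":0,"ry":0,"rz":0,"jaw":1},{"x":0.47,"y":1.02,"z":0,"rx":0,"ry":0,"rz":0,"jaw":1},{"x":0.71,"y":0.87,"z":0,"rx":0,"ry":0,"rz":0,"jaw":1},{"x":0.9,"y":0.67,"z":0,"rx":0,"ry":0,"rz":0,"jaw":1},{"x":1.04,"y":0.42,"z":0,"rx":0,"ry":0,"rz":0,"jaw":1}]}}

```text
clock: 5.0
tool_pos: [0.6927, 0.1189, 0.235]
eef_rot: [0.702, 0.712, -0.001, 0.001]
contact_force: [-0.7, -4.4, 1.6]
opening: 0.151
finger_force: 12.0
```

>>> {"method": "send_rows", "body": {"motion": [{"x":0,"y":0,"z":0,"rx":0,"ry":0,"rz":0,"jaw":1},{"x":0,"y":0,"z":0,"rx":0,"ry":0,"rz":0,"jaw":1},{"x":0,"y":0,"z":0,"rx":0,"ry":0,"rz":0,"jaw":1},{"x":0,"y":0,"z":0,"rx":0,"ry":0,"rz":0,"jaw":1},{"x":0,"y":0,"z":0,"rx":0,"ry":0,"rz":0,"jaw":1}]}}

```text
clock: 5.5
tool_pos: [0.693, 0.1204, 0.2351]
eef_rot: [0.702, 0.713, 0.002, 0.0]
contact_force: [5.1, -0.4, 0.1]
opening: 0.152
finger_force: 12.0
```

>>> {"method": "send_rows", "body": {"motion": [{"x":0,"y":0,"z":0,"rx":0,"ry":0,"rz":0,"jaw":4},{"x":0,"y":0,"z":0,"rx":0,"ry":0,"rz":0,"jaw":4},{"x":0,"y":0,"z":-1,"rx":0,"ry":0,"rz":0,"jaw":4},{"x":0,"y":0,"z":-2,"rx":0,"ry":0,"rz":0,"jaw":4},{"x":0,"y":0,"z":-2,"rx":0,"ry":0,"rz":0,"jaw":4}]}}

```text
clock: 6.0
tool_pos: [0.6912, 0.1202, 0.2854]
eef_rot: [0.701, 0.713, -0.001, -0.001]
contact_force: [0.4, 0.8, 0.5]
opening: 0.451
finger_force: 0.0
```

```bash
python3 -c "
from h import *
plan(c2w([-.115,.015,.28]),down(np.pi/2+CY))"
```

```text
t 6.0 pos [0.6912 0.1202 0.2854] F [0.4 0.8 0.5] open 0.451 ff 0.0 yaw 90.9
rotvec [-0.002 -0.    -0.   ]
shift now cm [-8.39 -3.88  0.55] after turn [-8.39 -3.88  0.54]
```

>>> {"method": "send_rows", "body": {"motion": [{"x":-2.8,"y":-1.3,"z":0,"rx":0,"ry":0,"rz":0,"jaw":5},{"x":-2.8,"y":-1.3,"z":0,"rx":0,"ry":0,"rz":0,"jaw":5},{"x":-2.8,"y":-1.35,"z":0,"rx":0,"ry":0,"rz":0,"jaw":5},{"x":0,"y":0,"z":0,"rx":0,"ry":0,"rz":0,"jaw":5},{"x":0,"y":0,"z":0.5,"rx":0,"ry":0,"rz":0,"jaw":5}]}}

```text
clock: 6.5
tool_pos: [0.6541, 0.0352, 0.2809]
eef_rot: [0.702, 0.712, 0.001, 0.0]
contact_force: [-0.4, 1.6, 0.6]
opening: 0.566
finger_force: 0.0
```

>>> {"method": "send_rows", "body": {"motion": [{"x":0,"y":0,"z":1,"rx":0,"ry":0,"rz":0,"jaw":5},{"x":0,"y":0,"z":1,"rx":0,"ry":0,"rz":0,"jaw":5},{"x":0,"y":0,"z":1,"rx":0,"ry":0,"rz":0,"jaw":5},{"x":0,"y":0,"z":1,"rx":0,"ry":0,"rz":0,"jaw":5},{"x":0,"y":0,"z":0.5,"rx":0,"ry":0,"rz":0,"jaw":5}]}}

```text
clock: 7.0
tool_pos: [0.6532, 0.0355, 0.2329]
eef_rot: [0.701, 0.713, -0.001, -0.001]
contact_force: [-0.3, 0.0, 0.2]
opening: 0.567
finger_force: 0.0
```

>>> {"method": "send_rows", "body": {"motion": [{"x":0,"y":0,"z":0,"rx":0,"ry":0,"rz":0,"jaw":1},{"x":0,"y":0,"z":0,"rx":0,"ry":0,"rz":0,"jaw":1},{"x":0,"y":0,"z":0,"rx":0,"ry":0,"rz":0,"jaw":1},{"x":0,"y":0,"z":0,"rx":0,"ry":0,"rz":0,"jaw":1},{"x":0,"y":0,"z":0,"rx":0,"ry":0,"rz":0,"jaw":1}], "grip_force": 15}}

```text
clock: 7.5
tool_pos: [0.6527, 0.0354, 0.2351]
eef_rot: [0.701, 0.713, -0.001, -0.001]
contact_force: [-3.9, -0.8, 3.3]
opening: 0.175
finger_force: 15.0
```

>>> {"method": "send_rows", "body": {"motion": [{"x":0.9,"y":0,"z":0,"rx":0,"ry":0,"rz":0,"jaw":1},{"x":0.9,"y":0,"z":0,"rx":0,"ry":0,"rz":0,"jaw":1},{"x":0.9,"y":0,"z":0,"rx":0,"ry":0,"rz":0,"jaw":1},{"x":0.9,"y":0,"z":0,"rx":0,"ry":0,"rz":0,"jaw":1},{"x":0.8,"y":0,"z":0,"rx":0,"ry":0,"rz":0,"jaw":1}]}}

```text
clock: 8.0
tool_pos: [0.6519, 0.0795, 0.2351]
eef_rot: [0.701, 0.713, -0.001, -0.0]
contact_force: [-5.4, -1.3, 5.3]
opening: 0.174
finger_force: 15.0
```

>>> {"method": "send_rows", "body": {"motion": [{"x":0.1,"y":0,"z":0,"rx":0,"ry":0,"rz":0,"jaw":1},{"x":0.1,"y":0,"z":0,"rx":0,"ry":0,"rz":0,"jaw":1},{"x":0,"y":0,"z":0,"rx":0,"ry":0,"rz":0,"jaw":1},{"x":0,"y":0,"z":0,"rx":0,"ry":0,"rz":0,"jaw":1},{"x":0,"y":0,"z":0,"rx":0,"ry":0,"rz":0,"jaw":1}]}}

```text
clock: 8.5
tool_pos: [0.6519, 0.0805, 0.2351]
eef_rot: [0.702, 0.713, -0.002, -0.0]
contact_force: [-5.8, -2.2, 5.9]
opening: 0.175
finger_force: 15.0
```

>>> {"method": "send_rows", "body": {"motion": [{"x":0,"y":0,"z":0,"rx":0,"ry":0,"rz":0,"jaw":4},{"x":0,"y":0,"z":0,"rx":0,"ry":0,"rz":0,"jaw":4},{"x":0,"y":0,"z":-1,"rx":0,"ry":0,"rz":0,"jaw":4},{"x":0,"y":0,"z":-2,"rx":0,"ry":0,"rz":0,"jaw":4},{"x":0,"y":0,"z":-2,"rx":0,"ry":0,"rz":0,"jaw":4}]}}

```text
clock: 9.0
tool_pos: [0.6533, 0.0817, 0.2857]
eef_rot: [0.701, 0.713, 0.0, -0.0]
contact_force: [0.2, 0.2, 0.8]
opening: 0.452
finger_force: 0.0
```

```bash
python3 -c "
from h import *
plan(c2w([-.185,-.033,.25]),down(np.pi/2+CY))"
```

```text
t 9.0 pos [0.6533 0.0817 0.2857] F [0.2 0.2 0.8] open 0.452 ff 0.0 yaw 90.9
rotvec [ 0.    -0.001 -0.001]
shift now cm [-9.41 -7.03  3.56] after turn [-9.4  -7.03  3.57]
```

>>> {"method": "send_rows", "body": {"motion": [{"x":-3.1,"y":-2.4,"z":0,"rx":0,"ry":0,"rz":0,"jaw":3},{"x":-3.1,"y":-2.4,"z":0,"rx":0,"ry":0,"rz":0,"jaw":3},{"x":-3.2,"y":-2.4,"z":0,"rx":0,"ry":0,"rz":0,"jaw":3},{"x":0,"y":0,"z":1.5,"rx":0,"ry":0,"rz":0,"jaw":3},{"x":0,"y":0,"z":1.5,"rx":0,"ry":0,"rz":0,"jaw":3}]}}

```text
clock: 9.5
tool_pos: [0.5831, -0.0153, 0.2558]
eef_rot: [0.702, 0.712, 0.001, 0.001]
contact_force: [-0.6, -0.5, 0.1]
opening: 0.339
finger_force: 0.0
```

```bash
python3 -c "
from h import *
s=snapshot('side');t=snapshot('top')
plan(c2w([-.185,-.033,.196]),down(np.pi/2+CY))
a=t['img'][120:210,190:290,::-1]; b=s['img'][130:230,230:330,::-1]
a=cv2.resize(a,(400,360),interpolation=2);b=cv2.resize(b,(400,400),interpolation=2)
o=np.zeros((400,800,3),np.uint8);o[:360,:400]=a;o[:,400:]=b;cv2.imwrite('pics/c3.png',o)
"
```

```text
t 9.6 pos [ 0.5819 -0.0142  0.2539] F [-0.7 -0.9  0.6] open 0.338 ff 0.0 yaw 90.9
rotvec [-0.002  0.    -0.001]
shift now cm [0.07 0.28 5.79] after turn [0.06 0.27 5.79]
```

View pics/c3.png

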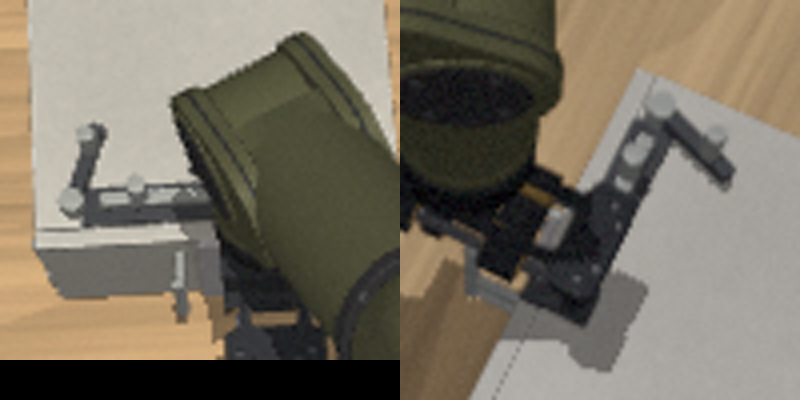

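>>> {"method": "send_rows", "body": {"motion": [{"x":0,"y":0,"z":1.2,"rx":0,"ry":0,"rz":0,"jaw":3},{"x":0,"y":0,"z":1.2,"rx":0,"ry":0,"rz":0,"jaw":3},{"x":0,"y":0,"z":1.2,"rx":0,"ry":0,"rz":0,"jaw":3},{"x":0,"y":0,"z":1.2,"rx":0,"ry":0,"rz":0,"jaw":3},{"x":0,"y":0,"z":1,"rx":0,"ry":0,"rz":0,"jaw":3}]}}

```text
clock: 10.1
tool_pos: [0.5823, -0.0138, 0.1954]
eef_rot: [0.701, 0.713, -0.0, -0.0]
contact_force: [0.6, -0.8, 0.6]
opening: 0.338
finger_force: 0.0
```

>>> {"method": "send_rows", "body": {"motion": [{"x":0,"y":0,"z":0,"rx":0,"ry":0,"rz":0,"jaw":0.6},{"x":0,"y":0,"z":0,"rx":0,"ry":0,"rz":0,"jaw":0.6},{"x":0,"y":0,"z":0,"rx":0,"ry":0,"rz":0,"jaw":0.6},{"x":0,"y":0,"z":0,"rx":0,"ry":0,"rz":0,"jaw":0.6},{"x":0,"y":0,"z":0,"rx":0,"ry":0,"rz":0,"jaw":0.6}], "grip_force": 20}}

```text
clock: 10.6
tool_pos: [0.583, -0.0138, 0.1971]
eef_rot: [0.701, 0.713, 0.0, 0.0]
contact_force: [0.8, 0.6, -0.8]
opening: 0.106
finger_force: 20.0
```

>>> {"method": "send_rows", "body": {"motion": [{"x":-0.95,"y":-1.61,"z":0,"rx":0,"ry":0,"rz":0,"jaw":0.6},{"x":-1.18,"y":-1.45,"z":0,"rx":0,"ry":0,"rz":0,"jaw":0.6},{"x":-1.38,"y":-1.26,"z":0,"rx":0,"ry":0,"rz":0,"jaw":0.6},{"x":-1.56,"y":-1.04,"z":0,"rx":0,"ry":0,"rz":0,"jaw":0.6},{"x":-1.69,"y":-0.8,"z":0,"rx":0,"ry":0,"rz":0,"jaw":0.6}]}}

```text
clock: 11.1
tool_pos: [0.5228, -0.0817, 0.1973]
eef_rot: [0.701, 0.713, 0.002, 0.001]
contact_force: [4.5, 1.6, -3.4]
opening: 0.107
finger_force: 20.0
```

>>> {"method": "send_rows", "body": {"motion": [{"x":-1.79,"y":-0.54,"z":0,"rx":0,"ry":0,"rz":0,"jaw":0.6},{"x":-1.85,"y":-0.26,"z":0,"rx":0,"ry":0,"rz":0,"jaw":0.6},{"x":-1.87,"y":0.02,"z":0,"rx":0,"ry":0,"rz":0,"jaw":0.6},{"x":-1.85,"y":0.3,"z":0,"rx":0,"ry":0,"rz":0,"jaw":0.6},{"x":-1.78,"y":0.57,"z":0,"rx":0,"ry":0,"rz":0,"jaw":0.6}]}}

```text
clock: 11.6
tool_pos: [0.5259, -0.1728, 0.1975]
eef_rot: [0.701, 0.713, 0.002, 0.001]
contact_force: [3.1, 4.5, -1.7]
opening: 0.104
finger_force: 20.0
```

>>> {"method": "send_rows", "body": {"motion": [{"x":-1.68,"y":0.83,"z":0,"rx":0,"ry":0,"rz":0,"jaw":0.6},{"x":-1.53,"y":1.07,"z":0,"rx":0,"ry":0,"rz":0,"jaw":0.6},{"x":-1.36,"y":1.29,"z":0,"rx":0,"ry":0,"rz":0,"jaw":0.6},{"x":0,"y":0,"z":0,"rx":0,"ry":0,"rz":0,"jaw":0.6},{"x":0,"y":0,"z":0,"rx":0,"ry":0,"rz":0,"jaw":0.6}]}}

```text
clock: 12.1
tool_pos: [0.5573, -0.2187, 0.1975]
eef_rot: [0.701, 0.713, 0.0, 0.001]
contact_force: [0.1, 0.6, 4.7]
opening: 0.104
finger_force: 20.0
```

```bash
python3 -c "
from h import *
s=snapshot('side');t=snapshot('top')
plan(c2w([-.185,.033,.28]),down(np.pi/2+CY))
a=cv2.resize(t['img'][:,:,::-1],(400,300));b=cv2.resize(s['img'][:,:,::-1],(400,300))
cv2.imwrite('pics/c4.png',np.hstack([a,b]))
"
```

```text
t 12.2 pos [ 0.5569 -0.2183  0.1975] F [ 0.3 -0.3  5.8] open 0.106 ff 20.0 yaw 91.0
rotvec [ 0.001  0.    -0.   ]
shift now cm [27.02  3.12 -8.26] after turn [27.02  3.12 -8.25]
```

View pics/c4.png

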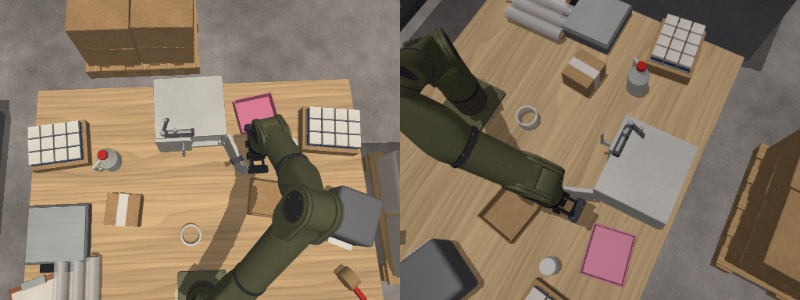

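>>> {"method": "send_rows", "body": {"motion": [{"x":0,"y":0,"z":0,"rx":0,"ry":0,"rz":0,"jaw":3},{"x":0,"y":0,"z":0,"rx":0,"ry":0,"rz":0,"jaw":3},{"x":0,"y":0,"z":-2.5,"rx":0,"ry":0,"rz":0,"jaw":3},{"x":0,"y":0,"z":-3,"rx":0,"ry":0,"rz":0,"jaw":3},{"x":0,"y":0,"z":-3,"rx":0,"ry":0,"rz":0,"jaw":3}]}}

```text
clock: 12.7
tool_pos: [0.5561, -0.2187, 0.2819]
eef_rot: [0.701, 0.713, -0.001, -0.001]
contact_force: [0.8, 0.0, 0.7]
opening: 0.337
finger_force: 0.0
```

>>> {"method": "send_rows", "body": {"motion": [{"x":4.5,"y":0.5,"z":0,"rx":0,"ry":0,"rz":0,"jaw":3},{"x":4.5,"y":0.5,"z":0,"rx":0,"ry":0,"rz":0,"jaw":3},{"x":4.5,"y":0.5,"z":0,"rx":0,"ry":0,"rz":0,"jaw":3},{"x":4.5,"y":0.5,"z":0,"rx":0,"ry":0,"rz":0,"jaw":3},{"x":4.5,"y":0.5,"z":0,"rx":0,"ry":0,"rz":0,"jaw":3}]}}

```text
clock: 13.2
tool_pos: [0.5777, 0.0079, 0.2812]
eef_rot: [0.702, 0.713, -0.001, -0.0]
contact_force: [0.7, 1.0, 0.3]
opening: 0.343
finger_force: 0.0
```

>>> {"method": "send_rows", "body": {"motion": [{"x":4.5,"y":0.3,"z":0,"rx":0,"ry":0,"rz":0,"jaw":3},{"x":0,"y":0,"z":1,"rx":0,"ry":0,"rz":0,"jaw":3},{"x":0,"y":0,"z":1,"rx":0,"ry":0,"rz":0,"jaw":3},{"x":0,"y":0,"z":0,"rx":0,"ry":0,"rz":0,"jaw":3},{"x":0,"y":0,"z":0,"rx":0,"ry":0,"rz":0,"jaw":3}]}}

```text
clock: 13.7
tool_pos: [0.5805, 0.0493, 0.261]
eef_rot: [0.702, 0.712, -0.001, 0.0]
contact_force: [-0.1, -0.3, -0.2]
opening: 0.34
finger_force: 0.0
```

```bash
python3 -c "
from h import *
plan(c2w([-.1865,.033,.196]),down(np.pi/2+CY))
"
```

```text
t 13.7 pos [0.5805 0.0493 0.261 ] F [-0.1 -0.3 -0.2] open 0.34 ff 0.0 yaw 90.8
rotvec [-0.001  0.001 -0.004]
shift now cm [0.32 0.16 6.5 ] after turn [0.31 0.16 6.5 ]
```

>>> {"method": "send_rows", "body": {"motion": [{"x":0.3,"y":0.15,"z":1.3,"rx":0,"ry":0,"rz":0,"jaw":3},{"x":0,"y":0,"z":1.3,"rx":0,"ry":0,"rz":0,"jaw":3},{"x":0,"y":0,"z":1.3,"rx":0,"ry":0,"rz":0,"jaw":3},{"x":0,"y":0,"z":1.3,"rx":0,"ry":0,"rz":0,"jaw":3},{"x":0,"y":0,"z":1.2,"rx":0,"ry":0,"rz":0,"jaw":3}]}}

```text
clock: 14.2
tool_pos: [0.5819, 0.0543, 0.1962]
eef_rot: [0.701, 0.713, -0.0, -0.0]
contact_force: [1.4, 0.6, 0.8]
opening: 0.342
finger_force: 0.0
```

>>> {"method": "send_rows", "body": {"motion": [{"x":0,"y":0,"z":0,"rx":0,"ry":0,"rz":0,"jaw":0.6},{"x":0,"y":0,"z":0,"rx":0,"ry":0,"rz":0,"jaw":0.6},{"x":0,"y":0,"z":0,"rx":0,"ry":0,"rz":0,"jaw":0.6},{"x":0,"y":0,"z":0,"rx":0,"ry":0,"rz":0,"jaw":0.6},{"x":0,"y":0,"z":0,"rx":0,"ry":0,"rz":0,"jaw":0.6}], "grip_force": 20}}

```text
clock: 14.7
tool_pos: [0.5822, 0.0546, 0.198]
eef_rot: [0.701, 0.713, 0.0, 0.0]
contact_force: [0.8, 0.0, -1.3]
opening: 0.1
finger_force: 20.0
```

>>> {"method": "send_rows", "body": {"motion": [{"x":0.95,"y":-1.61,"z":0,"rx":0,"ry":0,"rz":0,"jaw":0.6},{"x":1.18,"y":-1.45,"z":0,"rx":0,"ry":0,"rz":0,"jaw":0.6},{"x":1.38,"y":-1.26,"z":0,"rx":0,"ry":0,"rz":0,"jaw":0.6},{"x":1.56,"y":-1.04,"z":0,"rx":0,"ry":0,"rz":0,"jaw":0.6},{"x":1.69,"y":-0.8,"z":0,"rx":0,"ry":0,"rz":0,"jaw":0.6}]}}

```text
clock: 15.2
tool_pos: [0.5195, 0.1202, 0.198]
eef_rot: [0.702, 0.712, -0.0, 0.001]
contact_force: [3.4, -1.1, -4.0]
opening: 0.108
finger_force: 20.0
```

>>> {"method": "send_rows", "body": {"motion": [{"x":1.79,"y":-0.54,"z":0,"rx":0,"ry":0,"rz":0,"jaw":0.6},{"x":1.85,"y":-0.26,"z":0,"rx":0,"ry":0,"rz":0,"jaw":0.6},{"x":1.87,"y":0.02,"z":0,"rx":0,"ry":0,"rz":0,"jaw":0.6},{"x":1.85,"y":0.3,"z":0,"rx":0,"ry":0,"rz":0,"jaw":0.6},{"x":1.78,"y":0.57,"z":0,"rx":0,"ry":0,"rz":0,"jaw":0.6}]}}

```text
clock: 15.7
tool_pos: [0.5176, 0.212, 0.1979]
eef_rot: [0.702, 0.713, -0.002, 0.0]
contact_force: [-0.4, -1.9, 0.6]
opening: 0.106
finger_force: 20.0
```

>>> {"method": "send_rows", "body": {"motion": [{"x":1.68,"y":0.83,"z":0,"rx":0,"ry":0,"rz":0,"jaw":0.6},{"x":1.53,"y":1.07,"z":0,"rx":0,"ry":0,"rz":0,"jaw":0.6},{"x":1.36,"y":1.29,"z":0,"rx":0,"ry":0,"rz":0,"jaw":0.6},{"x":0,"y":0,"z":0,"rx":0,"ry":0,"rz":0,"jaw":0.6},{"x":0,"y":0,"z":0,"rx":0,"ry":0,"rz":0,"jaw":0.6}]}}

```text
clock: 16.2
tool_pos: [0.5479, 0.2614, 0.1979]
eef_rot: [0.701, 0.714, 0.0, -0.002]
contact_force: [-4.2, 5.2, 0.2]
opening: 0.109
finger_force: 20.0
```

>>> {"method": "send_rows", "body": {"motion": [{"x":0,"y":0,"z":0,"rx":0,"ry":0,"rz":0,"jaw":3},{"x":0,"y":0,"z":0,"rx":0,"ry":0,"rz":0,"jaw":3},{"x":0,"y":0,"z":-2.5,"rx":0,"ry":0,"rz":0,"jaw":3},{"x":0,"y":0,"z":-3,"rx":0,"ry":0,"rz":0,"jaw":3},{"x":0,"y":0,"z":-3,"rx":0,"ry":0,"rz":0,"jaw":3}]}}

```text
clock: 16.7
tool_pos: [0.5504, 0.2572, 0.2836]
eef_rot: [0.702, 0.712, -0.001, 0.001]
contact_force: [1.0, 0.3, -0.4]
opening: 0.34
finger_force: 0.0
```

```bash
python3 -c "
from h import *
R1=R.from_matrix(np.column_stack([[0,1,0],[.7071,0,.7071],[.7071,0,-.7071]]))
R1=R.from_euler('z',CY)*R1
plan(c2w([-.122,0,.07]),R1); print(get_state()['q'].round(2))
"
```

```text
t 16.7 pos [0.5504 0.2572 0.2836] F [ 1.   0.3 -0.4] open 0.34 ff 0.0 yaw 90.8
rotvec [-0.785  0.003 -0.002]
shift now cm [-23.77   9.31  21.4 ] after turn [-23.83  -8.56  21.65]
[-0.21  0.67 -0.55  1.57  0.39  1.02 -0.85]
```

>>> {"method": "send_rows", "body": {"motion": [{"x":-4.6,"y":-1.6,"z":-0.5,"rx":0,"ry":0,"rz":0,"jaw":4},{"x":-4.6,"y":-1.6,"z":-0.5,"rx":0,"ry":0,"rz":0,"jaw":4},{"x":-4.6,"y":-1.6,"z":0,"rx":0,"ry":0,"rz":0,"jaw":4},{"x":-4.6,"y":-1.6,"z":0,"rx":0,"ry":0,"rz":0,"jaw":4},{"x":-4.6,"y":-1.6,"z":0,"rx":0,"ry":0,"rz":0,"jaw":4}]}}

```text
clock: 17.2
tool_pos: [0.4729, 0.0244, 0.293]
eef_rot: [0.702, 0.712, -0.0, 0.001]
contact_force: [1.2, -0.9, -0.9]
opening: 0.452
finger_force: 0.0
```

>>> {"method": "send_rows", "body": {"motion": [{"x":0,"y":0,"z":0,"rx":0,"ry":0,"rz":0.143,"jaw":4},{"x":0,"y":0,"z":0,"rx":0,"ry":0,"rz":0.143,"jaw":4},{"x":0,"y":0,"z":0,"rx":0,"ry":0,"rz":0.143,"jaw":4},{"x":0,"y":0,"z":0,"rx":0,"ry":0,"rz":0.143,"jaw":4},{"x":0,"y":0,"z":0,"rx":0,"ry":0,"rz":0.143,"jaw":4}]}}

```text
clock: 17.7
tool_pos: [0.4737, 0.0261, 0.293]
eef_rot: [0.908, 0.419, 0.0, 0.001]
contact_force: [0.4, -0.6, -0.5]
opening: 0.451
finger_force: 0.0
```

>>> {"method": "send_rows", "body": {"motion": [{"x":0,"y":0,"z":0,"rx":0,"ry":0,"rz":0.143,"jaw":4},{"x":0,"y":0,"z":0,"rx":0,"ry":0,"rz":0.143,"jaw":4},{"x":0,"y":0,"z":0,"rx":0,"ry":0,"rz":0.143,"jaw":4},{"x":0,"y":0,"z":0,"rx":0,"ry":0,"rz":0.143,"jaw":4},{"x":0,"y":0,"z":0,"rx":0,"ry":0,"rz":0.143,"jaw":4}]}}

```text
clock: 18.2
tool_pos: [0.4737, 0.0263, 0.293]
eef_rot: [0.997, 0.075, 0.0, 0.001]
contact_force: [-0.3, -0.1, 0.1]
opening: 0.454
finger_force: 0.0
```

>>> {"method": "send_rows", "body": {"motion": [{"x":0,"y":0,"z":0,"rx":0,"ry":0,"rz":0.143,"jaw":4},{"x":0,"y":0,"z":0,"rx":0,"ry":0.131,"rz":0,"jaw":4},{"x":0,"y":0,"z":0,"rx":0,"ry":0.131,"rz":0,"jaw":4},{"x":0,"y":0,"z":0,"rx":0,"ry":0.131,"rz":0,"jaw":4},{"x":0,"y":0,"z":0,"rx":0,"ry":0.131,"rz":0,"jaw":4}]}}

```text
clock: 18.7
tool_pos: [0.4737, 0.0217, 0.2988]
eef_rot: [0.977, 0.004, 0.213, 0.007]
contact_force: [0.0, -1.1, -0.4]
opening: 0.453
finger_force: 0.0
```

>>> {"method": "send_rows", "body": {"motion": [{"x":0,"y":0,"z":0,"rx":0,"ry":0.131,"rz":0,"jaw":4},{"x":0,"y":0,"z":0,"rx":0,"ry":0.131,"rz":0,"jaw":4},{"x":0,"y":0,"z":0,"rx":0,"ry":0,"rz":0,"jaw":4},{"x":0,"y":0,"z":0,"rx":0,"ry":0,"rz":0,"jaw":4},{"x":0,"y":0,"z":0,"rx":0,"ry":0,"rz":0,"jaw":4}]}}

```text
clock: 19.2
tool_pos: [0.4906, 0.0227, 0.3476]
eef_rot: [0.959, 0.004, 0.283, 0.011]
contact_force: [1.2, -0.0, -0.8]
opening: 0.453
finger_force: 0.0
```

```bash
cat >> h.py <<'E'
def slant(a=np.pi/4): # tool x ahead/up, y to world -y, z forward-down by a from vertical
    return R.from_euler('z',CY)*R.from_euler('x',np.pi)*R.from_euler('y',a)
E
python3 -c "
from h import *
r=slant(); print(r.as_matrix()[:,2])
T=c2w([-.122+.0057,0,.0643]); print(T)
plan(T-.15*r.as_matrix()[:,2],r); print(get_state()['q'].round(2))
s=snapshot('side');t=snapshot('top')
a=cv2.resize(t['img'][90:280,130:380,::-1],(400,304));b=cv2.resize(s['img'][100:340,130:400,::-1],(400,356))
o=np.zeros((356,800,3),np.uint8);o[:304,:400]=a;o[:,400:]=b;cv2.imwrite('pics/c5.png',o)
"
```

```text
[ 0.70700461  0.01202024 -0.70710678]
[0.6527168 0.020623  0.0643   ]
t 19.2 pos [0.4906 0.0227 0.3476] F [ 1.2 -0.  -0.8] open 0.453 ff 0.0 yaw 0.9
rotvec [0.028 0.211 0.001]
shift now cm [-4.93 -0.   17.93] after turn [-8.58  0.48 16.49]
[-0.52  0.23  0.37  2.34  0.92  0.04 -2.65]
```

View pics/c5.png

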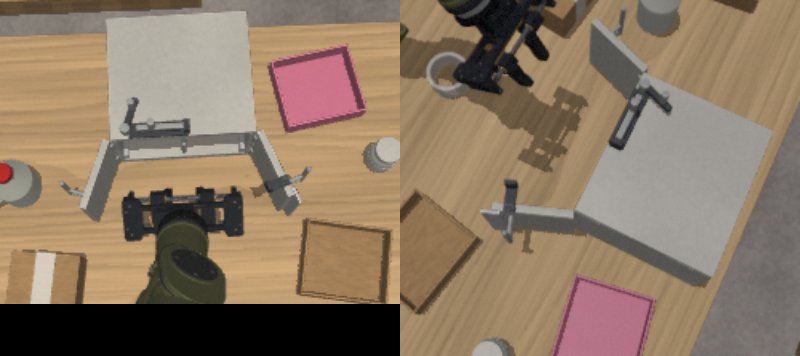

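>>> {"method": "send_rows", "body": {"motion": [{"x":0,"y":0,"z":0,"rx":0,"ry":0,"rz":-0.142,"jaw":4},{"x":0,"y":0,"z":0,"rx":0,"ry":0,"rz":-0.142,"jaw":4},{"x":0,"y":0,"z":0,"rx":0,"ry":0,"rz":-0.142,"jaw":4},{"x":0,"y":0,"z":0,"rx":0,"ry":0,"rz":-0.142,"jaw":4},{"x":0,"y":0,"z":0,"rx":0,"ry":0,"rz":-0.142,"jaw":4}]}}

```text
clock: 19.8
tool_pos: [0.4907, 0.0222, 0.3474]
eef_rot: [0.897, 0.339, 0.261, 0.11]
contact_force: [0.4, -0.5, 0.1]
opening: 0.451
finger_force: 0.0
```

>>> {"method": "send_rows", "body": {"motion": [{"x":0,"y":0,"z":0,"rx":0,"ry":0,"rz":-0.142,"jaw":4},{"x":0,"y":0,"z":0,"rx":0,"ry":0,"rz":-0.142,"jaw":4},{"x":0,"y":0,"z":0,"rx":0,"ry":0,"rz":-0.142,"jaw":4},{"x":0,"y":0,"z":0,"rx":0,"ry":0,"rz":-0.142,"jaw":4},{"x":0,"y":0,"z":0,"rx":0,"ry":0,"rz":-0.142,"jaw":4}]}}

```text
clock: 20.3
tool_pos: [0.4907, 0.0221, 0.3474]
eef_rot: [0.723, 0.63, 0.207, 0.194]
contact_force: [-0.0, 0.2, 0.2]
opening: 0.456
finger_force: 0.0
```

>>> {"method": "send_rows", "body": {"motion": [{"x":0,"y":0,"z":0,"rx":0,"ry":0,"rz":-0.142,"jaw":4},{"x":0,"y":0,"z":0,"rx":0,"ry":0,"rz":-0.142,"jaw":4},{"x":0,"y":0,"z":0,"rx":0,"ry":0,"rz":-0.142,"jaw":4},{"x":0,"y":0,"z":0,"rx":0,"ry":0,"rz":-0.142,"jaw":4},{"x":0,"y":0,"z":0,"rx":0,"ry":0,"rz":-0.142,"jaw":4}]}}

```text
clock: 20.8
tool_pos: [0.4907, 0.0221, 0.3474]
eef_rot: [0.459, 0.842, 0.127, 0.253]
contact_force: [0.4, -0.3, 1.3]
opening: 0.453
finger_force: 0.0
```

>>> {"method": "send_rows", "body": {"motion": [{"x":0,"y":0,"z":0,"rx":0,"ry":0,"rz":-0.142,"jaw":4},{"x":0,"y":0,"z":0,"rx":0,"ry":0,"rz":-0.142,"jaw":4},{"x":0,"y":0,"z":0,"rx":0,"ry":0,"rz":-0.142,"jaw":4},{"x":0,"y":0,"z":0,"rx":0,"ry":0,"rz":-0.142,"jaw":4},{"x":0,"y":0,"z":0,"rx":0,"ry":0,"rz":-0.142,"jaw":4}]}}

```text
clock: 21.3
tool_pos: [0.4907, 0.0221, 0.3474]
eef_rot: [0.138, 0.949, 0.031, 0.282]
contact_force: [-0.6, 0.2, -1.0]
opening: 0.453
finger_force: 0.0
```

>>> {"method": "send_rows", "body": {"motion": [{"x":0,"y":0,"z":0,"rx":0,"ry":0,"rz":-0.142,"jaw":4},{"x":0,"y":0,"z":0,"rx":0,"ry":0,"rz":-0.142,"jaw":4},{"x":0,"y":0,"z":0,"rx":0,"ry":0,"rz":0,"jaw":4},{"x":0,"y":0,"z":0,"rx":0,"ry":0,"rz":0,"jaw":4},{"x":0,"y":0,"z":0,"rx":0,"ry":0,"rz":0,"jaw":4}]}}

```text
clock: 21.8
tool_pos: [0.4907, 0.0226, 0.3478]
eef_rot: [0.005, 0.959, -0.008, 0.284]
contact_force: [0.3, 0.2, 0.0]
opening: 0.455
finger_force: 0.0
```

```bash
cat >> h.py <<'E'
def slant2(a=np.pi/4): # half turn: tool y to world +y, x back-down
    return slant(a)*R.from_euler('z',np.pi)
E
python3 -c "
from h import *
r=slant2()
T=c2w([-.122+.0057,0,.0643])
plan(T-.15*r.as_matrix()[:,2],r); print(get_state()['q'].round(2))
"
```

```text
t 21.8 pos [0.4907 0.0226 0.3478] F [0.3 0.2 0. ] open 0.455 ff 0.0 yaw 179.7
rotvec [-0.03  -0.21  -0.016]
shift now cm [ 4.96 -0.06 17.93] after turn [ 8.59 -0.47 16.5 ]
[-0.09  0.22 -0.18  2.32  1.34  0.2   0.03]
```

>>> {"method": "send_rows", "body": {"motion": [{"x":0.7,"y":0,"z":1.7,"rx":0,"ry":-0.02,"rz":0,"jaw":4},{"x":0.7,"y":0,"z":1.7,"rx":0,"ry":-0.02,"rz":0,"jaw":4},{"x":0.7,"y":0,"z":1.7,"rx":0,"ry":-0.02,"rz":0,"jaw":4},{"x":0.7,"y":0,"z":1.7,"rx":0,"ry":-0.02,"rz":0,"jaw":4},{"x":0.7,"y":0,"z":1.7,"rx":0,"ry":-0.02,"rz":0,"jaw":4}]}}

```text
clock: 22.3
tool_pos: [0.5044, 0.016, 0.2789]
eef_rot: [0.006, 0.948, -0.017, 0.318]
contact_force: [-0.3, -1.5, -0.7]
opening: 0.457
finger_force: 0.0
```

>>> {"method": "send_rows", "body": {"motion": [{"x":0.7,"y":0,"z":1.6,"rx":0,"ry":-0.02,"rz":0,"jaw":4},{"x":0.7,"y":0,"z":1.6,"rx":0,"ry":-0.02,"rz":0,"jaw":4},{"x":0.7,"y":0,"z":1.6,"rx":0,"ry":-0.02,"rz":0,"jaw":4},{"x":0.7,"y":0,"z":1.6,"rx":0,"ry":-0.02,"rz":0,"jaw":4},{"x":0.7,"y":0,"z":1.6,"rx":0,"ry":-0.03,"rz":0,"jaw":4}]}}

```text
clock: 22.8
tool_pos: [0.5293, 0.0162, 0.1993]
eef_rot: [0.0, 0.932, -0.018, 0.362]
contact_force: [0.2, 0.2, -1.4]
opening: 0.456
finger_force: 0.0
```

```bash
python3 -c "
from h import *
r=slant2()
T=c2w([-.122+.0057,0,.0643])
plan(T,r); print(get_state()['q'].round(2))
"
```

```text
t 22.8 pos [0.5293 0.0162 0.1993] F [ 0.2  0.2 -1.4] open 0.456 ff 0.0 yaw -179.0
rotvec [-0.045 -0.045  0.001]
shift now cm [-1.000e-02  1.060e+00  1.827e+01] after turn [ 0.81  0.23 18.28]
[ 0.28  0.82 -0.9   2.56  2.3   1.14 -0.93]
```

>>> {"method": "send_rows", "body": {"motion": [{"x":0,"y":0.2,"z":1.5,"rx":-0.015,"ry":-0.015,"rz":0,"jaw":4},{"x":0.1,"y":0.1,"z":1.5,"rx":-0.015,"ry":-0.015,"rz":0,"jaw":4},{"x":0.1,"y":0.1,"z":1.5,"rx":-0.015,"ry":-0.015,"rz":0,"jaw":4},{"x":0.1,"y":0,"z":1.5,"rx":0,"ry":0,"rz":0,"jaw":4},{"x":0.1,"y":0,"z":1.5,"rx":0,"ry":0,"rz":0,"jaw":4}]}}

```text
clock: 23.3
tool_pos: [0.5786, 0.0204, 0.1422]
eef_rot: [-0.008, 0.924, 0.004, 0.382]
contact_force: [-0.1, 0.2, 0.9]
opening: 0.454
finger_force: 0.0
```

```bash
python3 -c "
from h import *
r=slant2()
T=c2w([-.122+.0057,0,.0643])
plan(T,r); print(get_state()['q'].round(2))
s=snapshot('side');t=snapshot('top')
a=cv2.resize(t['img'][90:280,130:380,::-1],(400,304));b=cv2.resize(s['img'][100:250,200:350,::-1],(400,400))
o=np.zeros((400,800,3),np.uint8);o[:304,:400]=a;o[:,400:]=b;cv2.imwrite('pics/c6.png',o)
"
```

```text
t 23.3 pos [0.5786 0.0204 0.1422] F [-0.1  0.2  0.9] open 0.454 ff 0.0 yaw -179.0
rotvec [ 0.002 -0.001  0.   ]
shift now cm [ 0.25 -0.13 10.75] after turn [ 0.27 -0.1  10.75]
[ 0.31  1.01 -0.85  2.47  2.49  1.22 -0.9 ]
```

View pics/c6.png

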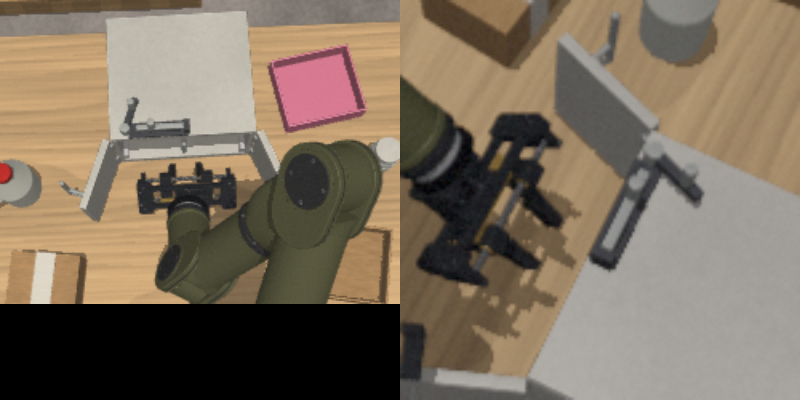

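>>> {"method": "send_rows", "body": {"motion": [{"x":0.1,"y":0,"z":1.5,"rx":0,"ry":0,"rz":0,"jaw":4},{"x":0.1,"y":0,"z":1.5,"rx":0,"ry":0,"rz":0,"jaw":4},{"x":0,"y":-0.1,"z":1.5,"rx":0,"ry":0,"rz":0,"jaw":4},{"x":0,"y":0,"z":1.5,"rx":0,"ry":0,"rz":0,"jaw":4},{"x":0,"y":0,"z":1.5,"rx":0,"ry":0,"rz":0,"jaw":4}]}}

```text
clock: 23.9
tool_pos: [0.6305, 0.0205, 0.0878]
eef_rot: [-0.009, 0.924, 0.004, 0.382]
contact_force: [0.3, 0.4, -0.4]
opening: 0.453
finger_force: 0.0
```

```bash
python3 -c "
from h import *
r=slant2()
T=c2w([-.122+.0057,0,.0643])
plan(T,r); print(get_state()['q'].round(2))
t=snapshot('top'); print(onz(t,244.4,181.3,.095),c2w([-.122,0,.095]))
"
```

```text
t 23.9 pos [0.6305 0.0205 0.0878] F [ 0.3  0.4 -0.4] open 0.453 ff 0.0 yaw -178.9
rotvec [ 0.002 -0.     0.001]
shift now cm [ 0.09 -0.03  3.24] after turn [ 0.09 -0.02  3.24]
[ 0.32  1.13 -0.8   2.32  2.57  1.16 -0.82]
[0.64074248 0.0213333 ] [0.64701763 0.0205261  0.095     ]
```

>>> {"method": "send_rows", "body": {"motion": [{"x":0,"y":0,"z":1,"rx":0,"ry":0,"rz":0,"jaw":4},{"x":0,"y":0,"z":1,"rx":0,"ry":0,"rz":0,"jaw":4},{"x":0,"y":0,"z":1,"rx":0,"ry":0,"rz":0,"jaw":4},{"x":0,"y":0,"z":0,"rx":0,"ry":0,"rz":0,"jaw":4},{"x":0,"y":0,"z":0,"rx":0,"ry":0,"rz":0,"jaw":4}]}}

```text
clock: 24.45
tool_pos: [0.6505, 0.0212, 0.0674]
eef_rot: [-0.009, 0.924, 0.004, 0.382]
contact_force: [0.3, 0.1, 0.6]
opening: 0.452
finger_force: 0.0
```

>>> {"method": "send_rows", "body": {"motion": [{"x":0,"y":0,"z":0,"rx":0,"ry":0,"rz":0,"jaw":0.5},{"x":0,"y":0,"z":0,"rx":0,"ry":0,"rz":0,"jaw":0.5},{"x":0,"y":0,"z":0,"rx":0,"ry":0,"rz":0,"jaw":0.5},{"x":0,"y":0,"z":0,"rx":0,"ry":0,"rz":0,"jaw":0.5},{"x":0,"y":0,"z":0,"rx":0,"ry":0,"rz":0,"jaw":0.5}], "grip_force": 30}}

```text
clock: 24.95
tool_pos: [0.6505, 0.0225, 0.0676]
eef_rot: [-0.01, 0.924, 0.006, 0.382]
contact_force: [-0.4, 2.7, -0.9]
opening: 0.098
finger_force: 30.0
```

>>> {"method": "send_rows", "body": {"motion": [{"x":0.7,"y":0,"z":-0.7,"rx":0,"ry":0,"rz":0,"jaw":0.5},{"x":1.06,"y":0,"z":-1.06,"rx":0,"ry":0,"rz":0,"jaw":0.5},{"x":1.06,"y":0,"z":-1.06,"rx":0,"ry":0,"rz":0,"jaw":0.5},{"x":1.06,"y":0,"z":-1.06,"rx":0,"ry":0,"rz":0,"jaw":0.5},{"x":1.06,"y":0,"z":-1.06,"rx":0,"ry":0,"rz":0,"jaw":0.5}]}}

```text
clock: 25.45
tool_pos: [0.5807, 0.0211, 0.0677]
eef_rot: [-0.009, 0.924, 0.006, 0.383]
contact_force: [2.4, 4.2, -3.8]
opening: 0.099
finger_force: 30.0
```

```bash
python3 -c "
from h import *
r=slant2()
plan(c2w([-.322+.0035,0,.0676]),r); print(get_state()['q'].round(2))
"
```

```text
t 25.4 pos [0.5807 0.0211 0.0677] F [ 2.4  4.2 -3.8] open 0.099 ff 30.0 yaw -179.0
rotvec [0.006 0.    0.001]
shift now cm [ 9.21 -0.11 -9.2 ] after turn [ 9.21 -0.17 -9.2 ]
[ 0.3   1.21 -0.8   2.46  2.62  1.37 -0.9 ]
```

>>> {"method": "send_rows", "body": {"motion": [{"x":1.06,"y":0,"z":-1.06,"rx":0,"ry":0,"rz":0,"jaw":0.5},{"x":1.06,"y":0,"z":-1.06,"rx":0,"ry":0,"rz":0,"jaw":0.5},{"x":1.06,"y":0,"z":-1.06,"rx":0,"ry":0,"rz":0,"jaw":0.5},{"x":1.06,"y":0,"z":-1.06,"rx":0,"ry":0,"rz":0,"jaw":0.5},{"x":0,"y":0,"z":0,"rx":0,"ry":0,"rz":0,"jaw":0.5}]}}

```text
clock: 25.95
tool_pos: [0.5463, 0.021, 0.0623]
eef_rot: [-0.007, 0.922, -0.002, 0.388]
contact_force: [0.3, -32.4, 22.1]
opening: 0.1
finger_force: 30.0
```

```bash
python3 -c "
from h import *
r=slant2()
plan(c2w([-.322+.0035,0,.0676]),r); print(get_state()['q'].round(2))
"
```

```text
t 25.9 pos [0.5463 0.021  0.0623] F [  0.3 -32.4  22.1] open 0.1 ff 30.0 yaw -178.8
rotvec [-0.01   0.012  0.003]
shift now cm [ 6.32 -0.27 -7.22] after turn [ 6.41 -0.22 -7.15]
[ 0.44  1.5  -1.26  2.55  2.47  1.78 -0.55]
```

>>> {"method": "send_rows", "body": {"motion": [{"x":0,"y":0,"z":0,"rx":0,"ry":0,"rz":0,"jaw":4},{"x":0,"y":0,"z":0,"rx":0,"ry":0,"rz":0,"jaw":4},{"x":0,"y":0,"z":0,"rx":0,"ry":0,"rz":0,"jaw":4},{"x":-0.7,"y":0,"z":-0.7,"rx":0,"ry":0,"rz":0,"jaw":4},{"x":-0.7,"y":0,"z":-0.7,"rx":0,"ry":0,"rz":0,"jaw":4}]}}

```text
clock: 26.45
tool_pos: [0.5445, 0.0324, 0.0802]
eef_rot: [-0.018, 0.924, 0.009, 0.382]
contact_force: [0.3, 0.2, -0.2]
opening: 0.449
finger_force: 0.0
```

```bash
python3 -c "
from h import *
r=slant2()
plan(None,r); print(get_state()['q'].round(2))
"
```

```text
t 26.4 pos [0.5445 0.0324 0.0802] F [ 0.3  0.2 -0.2] open 0.449 ff 0.0 yaw -177.8
rotvec [ 0.019 -0.001  0.015]
[ 0.45  1.49 -1.35  2.56  2.39  1.77 -0.5 ]
```

>>> {"method": "send_rows", "body": {"motion": [{"x":-1.2,"y":-0.3,"z":-1.2,"rx":0,"ry":0,"rz":0,"jaw":4},{"x":-1.2,"y":-0.3,"z":-1.2,"rx":0,"ry":0,"rz":0,"jaw":4},{"x":-1.2,"y":-0.3,"z":-1.2,"rx":0,"ry":0,"rz":0,"jaw":4},{"x":-1.2,"y":0,"z":-1.2,"rx":0,"ry":0,"rz":0,"jaw":4},{"x":-1.2,"y":0,"z":-1.2,"rx":0,"ry":0,"rz":0,"jaw":4}]}}

```text
clock: 26.95
tool_pos: [0.5471, 0.0233, 0.165]
eef_rot: [-0.018, 0.924, 0.01, 0.381]
contact_force: [-0.2, -0.9, 0.5]
opening: 0.458
finger_force: 0.0
```

>>> {"method": "send_rows", "body": {"motion": [{"x":-1.2,"y":0,"z":-1.2,"rx":0,"ry":0,"rz":0,"jaw":4},{"x":-1.2,"y":0,"z":-1.2,"rx":0,"ry":0.1,"rz":0,"jaw":4},{"x":-1,"y":0,"z":-1.2,"rx":0,"ry":0.1,"rz":0,"jaw":4},{"x":0,"y":0,"z":0,"rx":0,"ry":0.1,"rz":0,"jaw":4},{"x":0,"y":0,"z":0,"rx":0,"ry":0.1,"rz":0,"jaw":4}]}}

```text
clock: 27.45
tool_pos: [0.5476, 0.0227, 0.2156]
eef_rot: [-0.02, 0.982, 0.006, 0.19]
contact_force: [-0.6, -0.3, -1.0]
opening: 0.455
finger_force: 0.0
```

>>> {"method": "send_rows", "body": {"motion": [{"x":0,"y":0,"z":0,"rx":0,"ry":0.1,"rz":0,"jaw":4},{"x":0,"y":0,"z":0,"rx":0,"ry":0.1,"rz":0,"jaw":4},{"x":0,"y":0,"z":0,"rx":0,"ry":0.1,"rz":0,"jaw":4},{"x":0,"y":0,"z":0,"rx":0,"ry":0.085,"rz":0,"jaw":4},{"x":0,"y":0,"z":0,"rx":0,"ry":0,"rz":0,"jaw":4}]}}

```text
clock: 27.95
tool_pos: [0.5491, 0.0234, 0.2138]
eef_rot: [-0.019, 1.0, 0.003, -0.0]
contact_force: [0.7, 0.7, -0.8]
opening: 0.455
finger_force: 0.0
```

```bash
python3 -c "
from h import *
plan(c2w([-.2275,0,.15]),slant2(0)); print(get_state()['q'].round(2))
s=snapshot('side');t=snapshot('top')
a=cv2.resize(t['img'][90:290,130:380,::-1],(400,320));b=cv2.resize(s['img'][100:340,130:370,::-1],(400,400))
o=np.zeros((400,800,3),np.uint8);o[:320,:400]=a;o[:,400:]=b;cv2.imwrite('pics/c7.png',o)
"
```

```text
t 27.9 pos [0.5491 0.0234 0.2138] F [ 0.7  0.7 -0.8] open 0.455 ff 0.0 yaw -177.8
rotvec [ 0.005 -0.001  0.021]
shift now cm [ 0.76 -0.47  6.37] after turn [ 0.76 -0.45  6.38]
[ 0.55  1.   -1.37  1.81  1.04  1.28  0.49]
```

View pics/c7.png

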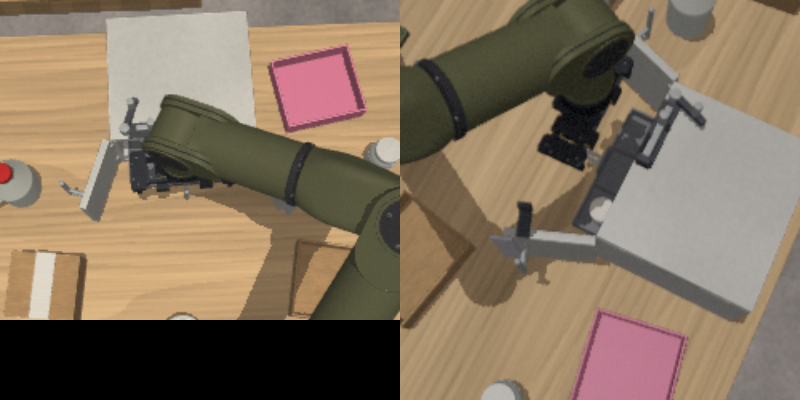

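>>> {"method": "send_rows", "body": {"motion": [{"x":0.7,"y":-0.2,"z":2.5,"rx":0,"ry":0,"rz":0.02,"jaw":4},{"x":0,"y":0,"z":3,"rx":0,"ry":0,"rz":0,"jaw":4},{"x":0,"y":0,"z":3,"rx":0,"ry":0,"rz":0,"jaw":4},{"x":0,"y":0,"z":1.5,"rx":0,"ry":0,"rz":0,"jaw":4},{"x":0,"y":0,"z":0,"rx":0,"ry":0,"rz":0,"jaw":4}]}}

```text
clock: 28.55
tool_pos: [0.539, 0.0207, 0.1126]
eef_rot: [-0.011, 1.0, 0.002, -0.002]
contact_force: [0.1, -0.9, 1.0]
opening: 0.451
finger_force: 0.0
```

>>> {"method": "send_rows", "body": {"motion": [{"x":0,"y":0,"z":1.6,"rx":0,"ry":0,"rz":0,"jaw":4},{"x":0,"y":0,"z":1.6,"rx":0,"ry":0,"rz":0,"jaw":4},{"x":0,"y":0,"z":1.5,"rx":0,"ry":0,"rz":0,"jaw":4},{"x":0,"y":0,"z":0,"rx":0,"ry":0,"rz":0,"jaw":4},{"x":0,"y":0,"z":0,"rx":0,"ry":0,"rz":0,"jaw":4}]}}

```text
clock: 29.05
tool_pos: [0.541, 0.0218, 0.068]
eef_rot: [-0.01, 1.0, 0.002, 0.0]
contact_force: [-0.3, 0.5, 0.5]
opening: 0.452
finger_force: 0.0
```

>>> {"method": "send_rows", "body": {"motion": [{"x":0,"y":0,"z":0,"rx":0,"ry":0,"rz":0,"jaw":0.5},{"x":0,"y":0,"z":0,"rx":0,"ry":0,"rz":0,"jaw":0.5},{"x":0,"y":0,"z":0,"rx":0,"ry":0,"rz":0,"jaw":0.5},{"x":0,"y":0,"z":0,"rx":0,"ry":0,"rz":0,"jaw":0.5},{"x":0,"y":0,"z":0,"rx":0,"ry":0,"rz":0,"jaw":0.5}], "grip_force": 25}}

```text
clock: 29.55
tool_pos: [0.541, 0.0205, 0.0675]
eef_rot: [-0.01, 1.0, 0.001, 0.0]
contact_force: [0.5, -3.2, 3.6]
opening: 0.101
finger_force: 25.0
```

>>> {"method": "send_rows", "body": {"motion": [{"x":1,"y":0,"z":0,"rx":0,"ry":0,"rz":0,"jaw":0.5},{"x":1.5,"y":0,"z":0,"rx":0,"ry":0,"rz":0,"jaw":0.5},{"x":1.5,"y":0,"z":0,"rx":0,"ry":0,"rz":0,"jaw":0.5},{"x":1.5,"y":0,"z":0,"rx":0,"ry":0,"rz":0,"jaw":0.5},{"x":1.5,"y":0,"z":0,"rx":0,"ry":0,"rz":0,"jaw":0.5}]}}

```text
clock: 30.05
tool_pos: [0.4711, 0.0191, 0.0675]
eef_rot: [-0.01, 1.0, 0.001, 0.001]
contact_force: [3.8, -3.1, 2.0]
opening: 0.102
finger_force: 25.0
```

>>> {"method": "send_rows", "body": {"motion": [{"x":1,"y":0,"z":0,"rx":0,"ry":0,"rz":0,"jaw":0.5},{"x":0.5,"y":0,"z":0,"rx":0,"ry":0,"rz":0,"jaw":0.5},{"x":0.5,"y":0,"z":0,"rx":0,"ry":0,"rz":0,"jaw":0.5},{"x":0.3,"y":0,"z":0,"rx":0,"ry":0,"rz":0,"jaw":0.5},{"x":0,"y":0,"z":0,"rx":0,"ry":0,"rz":0,"jaw":0.5}]}}

```text
clock: 30.55
tool_pos: [0.4476, 0.0187, 0.0674]
eef_rot: [-0.01, 1.0, 0.001, -0.0]
contact_force: [-0.1, -4.8, 5.9]
opening: 0.103
finger_force: 25.0
```

```bash
python3 -c "
from h import *
plan(c2w([-.322,0,.066]),slant2(0)); print(get_state()['q'].round(2))
"
```

```text
t 30.6 pos [0.4476 0.0187 0.0674] F [-0.1 -4.8  5.9] open 0.103 ff 25.0 yaw -178.9
rotvec [ 0.002 -0.     0.003]
shift now cm [ 0.06 -0.16  0.14] after turn [ 0.06 -0.16  0.14]
[ 0.51  1.16 -1.22  2.19  1.4   1.06  0.03]
```

>>> {"method": "send_rows", "body": {"motion": [{"x":0.2,"y":0.05,"z":0,"rx":0,"ry":0,"rz":0,"jaw":0.5},{"x":0.2,"y":0.05,"z":0,"rx":0,"ry":0,"rz":0,"jaw":0.5},{"x":0.2,"y":0.05,"z":0,"rx":0,"ry":0,"rz":0,"jaw":0.5},{"x":0,"y":0,"z":0,"rx":0,"ry":0,"rz":0,"jaw":0.5},{"x":0,"y":0,"z":0,"rx":0,"ry":0,"rz":0,"jaw":0.5}]}}

```text
clock: 31.05
tool_pos: [0.4435, 0.0187, 0.0674]
eef_rot: [-0.009, 1.0, -0.0, 0.001]
contact_force: [4.6, -8.6, 5.4]
opening: 0.103
finger_force: 25.0
```

>>> {"method": "send_rows", "body": {"motion": [{"x":0.2,"y":-0.15,"z":0,"rx":0,"ry":0,"rz":0,"jaw":0.5},{"x":0.2,"y":0,"z":0,"rx":0,"ry":0,"rz":0,"jaw":0.5},{"x":0.2,"y":0,"z":0,"rx":0,"ry":0,"rz":0,"jaw":0.5},{"x":0,"y":0,"z":0,"rx":0,"ry":0,"rz":0,"jaw":0.5},{"x":0,"y":0,"z":0,"rx":0,"ry":0,"rz":0,"jaw":0.5}]}}

```text
clock: 31.55
tool_pos: [0.4432, 0.0187, 0.0675]
eef_rot: [-0.007, 1.0, 0.001, 0.006]
contact_force: [16.9, -5.2, -6.4]
opening: 0.1
finger_force: 25.0
```

>>> {"method": "send_rows", "body": {"motion": [{"x":-0.4,"y":0,"z":0,"rx":0,"ry":0,"rz":0,"jaw":3},{"x":0,"y":0,"z":0,"rx":0,"ry":0,"rz":0,"jaw":4},{"x":0,"y":0,"z":0,"rx":0,"ry":0,"rz":0,"jaw":4},{"x":0,"y":0,"z":-3,"rx":0,"ry":0,"rz":0,"jaw":4},{"x":0,"y":0,"z":-4,"rx":0,"ry":0,"rz":0,"jaw":4}]}}

```text
clock: 32.05
tool_pos: [0.4377, 0.0193, 0.1366]
eef_rot: [-0.011, 1.0, 0.003, -0.003]
contact_force: [1.3, -0.7, -0.8]
opening: 0.451
finger_force: 0.0
```

>>> {"method": "send_rows", "body": {"motion": [{"x":0,"y":0,"z":-4.5,"rx":0,"ry":0,"rz":0,"jaw":7.5},{"x":0,"y":0,"z":-4.5,"rx":0,"ry":0,"rz":0,"jaw":7.5},{"x":0,"y":0,"z":-4.5,"rx":0,"ry":0,"rz":0,"jaw":7.5},{"x":0,"y":-4,"z":-3,"rx":0,"ry":0,"rz":0,"jaw":7.5},{"x":0,"y":-4.8,"z":0,"rx":0,"ry":0,"rz":0,"jaw":7.5}]}}

```text
clock: 32.55
tool_pos: [0.4433, -0.0674, 0.3063]
eef_rot: [-0.013, 1.0, 0.002, 0.004]
contact_force: [1.3, -0.2, -0.1]
opening: 0.849
finger_force: 0.0
```

>>> {"method": "send_rows", "body": {"motion": [{"x":0,"y":-4.8,"z":0,"rx":0,"ry":0,"rz":0,"jaw":7.5},{"x":0,"y":-4.8,"z":0,"rx":0,"ry":0,"rz":0,"jaw":7.5},{"x":0,"y":-4.8,"z":0,"rx":0,"ry":0,"rz":0,"jaw":7.5},{"x":0,"y":-4.8,"z":0,"rx":0,"ry":0,"rz":0,"jaw":7.5},{"x":0,"y":-4.8,"z":0,"rx":0,"ry":0,"rz":0,"jaw":7.5}]}}

```text
clock: 33.05
tool_pos: [0.4457, -0.3108, 0.3003]
eef_rot: [-0.011, 1.0, 0.003, -0.0]
contact_force: [1.4, -0.3, -0.2]
opening: 0.848
finger_force: 0.0
```

>>> {"method": "send_rows", "body": {"motion": [{"x":1,"y":-4.8,"z":0,"rx":0,"ry":0,"rz":0,"jaw":7.5},{"x":2,"y":-4,"z":0,"rx":0,"ry":0,"rz":0,"jaw":7.5},{"x":2,"y":-3,"z":0,"rx":0,"ry":0,"rz":0,"jaw":7.5},{"x":2,"y":-2,"z":0,"rx":0,"ry":0,"rz":0,"jaw":7.5},{"x":0,"y":0,"z":0,"rx":0,"ry":0,"rz":0,"jaw":7.5}]}}

```text
clock: 33.55
tool_pos: [0.3761, -0.4518, 0.2987]
eef_rot: [-0.007, 1.0, 0.003, -0.002]
contact_force: [0.1, 0.6, -0.5]
opening: 0.853
finger_force: 0.0
```

```bash
python3 -c "
from h import *
plan(None,slant2(0)); print(get_state()['q'].round(2))
s=snapshot('side');t=snapshot('top')
a=cv2.resize(t['img'][160:300,190:390,::-1],None,fx=4,fy=4,interpolation=2);cv2.imwrite('pics/t8.png',a)
b=cv2.resize(s['img'][100:300,130:330,::-1],None,fx=3,fy=3,interpolation=2);cv2.imwrite('pics/s8.png',b)
"
```

```text
t 33.5 pos [ 0.3761 -0.4518  0.2987] F [ 0.1  0.6 -0.5] open 0.853 ff 0.0 yaw -179.2
rotvec [ 0.005 -0.003 -0.003]
[ 1.45  0.93 -1.41  1.59  0.93  1.44  1.54]
```

View pics/t8.png

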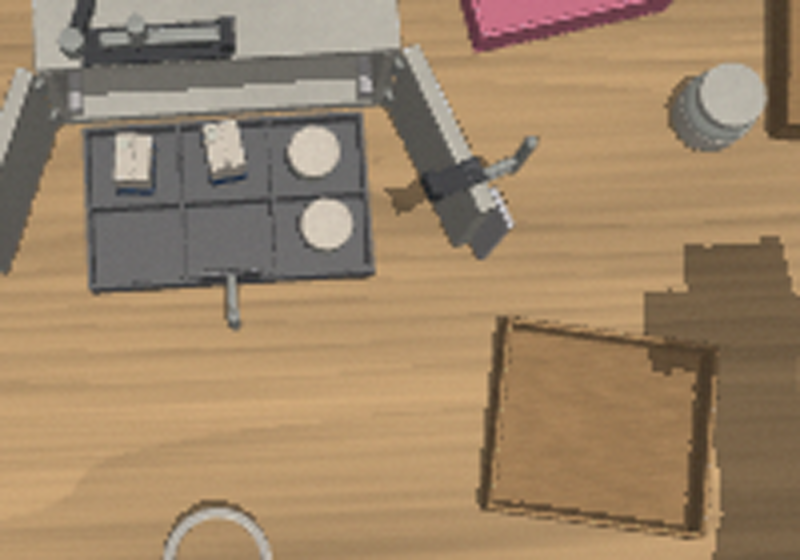

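View pics/s8.png

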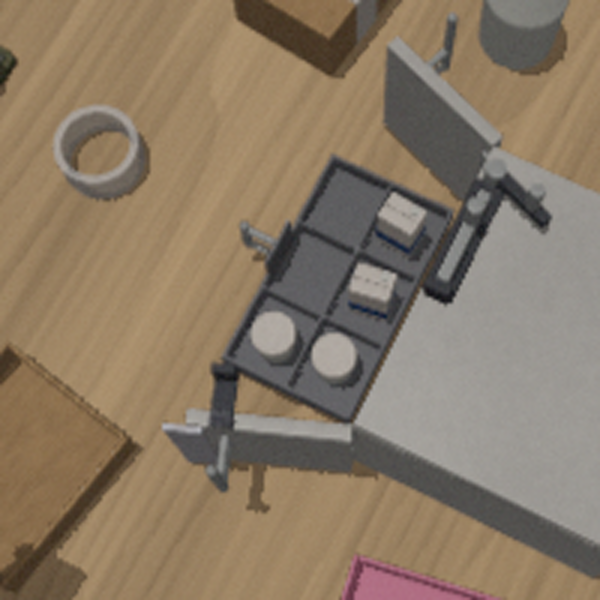

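```bash
cat > bf.py <<'E'
from h import *
from scipy.optimize import least_squares
t=snapshot('top');s=snapshot('side')
T=lambda u,v:(190+u/4,160+v/4); S=lambda u,v:(130+u/3,100+v/3)
print('drawer',[onz(t,*T(u,v),.06).round(3).tolist() for u,v in((85,127),(360,113),(373,272),(92,292))])
print('drawerS',[onz(s,*S(u,v),.06).round(3).tolist() for u,v in((335,157),(452,207),(350,417),(228,358))])
print('carton',[onz(t,*T(u,v),.05).round(3).tolist() for u,v in((500,316),(718,346),(703,537),(479,507))])
print('bar',onz(t,*T(232,280),.09))
# white mask silhouettes
def mask(d,x0,y0,x1,y1):
    m=np.zeros(d['img'].shape[:2],bool); i=d['img'][y0:y1,x0:x1].astype(int)
    m[y0:y1,x0:x1]=(i.min(2)>125); return m
def sil(d,x,y,a,zlo=.036+.012):
    c,s_=np.cos(a),np.sin(a); P=[]
    for z in(zlo,.111):
        for dx,dy in((.02,.015),(.02,-.015),(-.02,-.015),(-.02,.015)): P.append(proj(d,[x+c*dx-s_*dy,y+s_*dx+c*dy,z]))
    im=np.zeros((384*8,512*8),np.uint8); h=cv2.convexHull((np.array(P)*8+4).astype(np.int32)); cv2.fillConvexPoly(im,h,255)
    return cv2.resize(im,(512,384),interpolation=cv2.INTER_AREA)/255.
regs=dict(A=((216,190,232,209),(253,160,275,184)),B=((238,188,254,208),(244,185,264,206)))
from scipy.optimize import minimize
for n,(rt,rs) in regs.items():
    mt=mask(t,*rt);ms=mask(s,*rs); print(n,mt.sum(),ms.sum())
    def cost(p):
        return np.abs(sil(t,p[0]/100,p[1]/100,p[2],p[3]/100)[rt[1]:rt[3],rt[0]:rt[2]]-mt[rt[1]:rt[3],rt[0]:rt[2]]).sum()+np.abs(sil(s,p[0]/100,p[1]/100,p[2],p[3]/100)[rs[1]:rs[3],rs[0]:rs[2]]-ms[rs[1]:rs[3],rs[0]:rs[2]]).sum()
    g=[61,10.2 if n=='A' else 2.4,0,5.5]
    best=min((minimize(cost,[g[0],g[1],a,g[3]],method='Nelder-Mead',options=dict(initial_simplex=np.array([[g[0],g[1],a,g[3]]]*5)+np.vstack([np.zeros(4),np.diag([1.5,1.,.15,1.])]))) for a in(-.2,0,.2)),key=lambda r:r.fun)
    print(best.x.round(3),best.fun)
E
python3 bf.py
```

```text
drawer [[0.617, 0.137], [0.62, -0.1], [0.482, -0.103], [0.475, 0.134]]
drawerS [[0.486, 0.139], [0.618, 0.145], [0.626, -0.095], [0.493, -0.099]]
carton [[0.442, -0.209], [0.409, -0.39], [0.254, -0.361], [0.286, -0.18]]
bar [0.47611621 0.0155994 ]
A 102 121
[58.102  9.672 -0.07  11.089] 36.01960784313725
B 101 131
[58.752  2.135  0.113 11.118] 38.20392156862745
```

```bash
python3 -c "
from h import *
plan(np.array([.581,.0214,.30]),down(np.pi+.12)); 
"
```

```text
t 33.8 pos [ 0.3803 -0.4472  0.3004] F [-0.3 -0.7  0.1] open 0.854 ff 0.0 yaw -178.6
rotvec [ 0.005  0.001 -0.096]
shift now cm [-21.17  46.37   0.28] after turn [-2.553e+01  4.413e+01  4.000e-02]
```

>>> {"method": "send_rows", "body": {"motion": [{"x":-2.1,"y":4.6,"z":0,"rx":0,"ry":0,"rz":0,"jaw":5},{"x":-2.1,"y":4.6,"z":0,"rx":0,"ry":0,"rz":0,"jaw":5},{"x":-2.1,"y":4.6,"z":0,"rx":0,"ry":0,"rz":0,"jaw":5},{"x":-2.1,"y":4.6,"z":0,"rx":0,"ry":0,"rz":0,"jaw":5},{"x":-2.1,"y":4.6,"z":0,"rx":0,"ry":0,"rz":0,"jaw":5}]}}

```text
clock: 34.25
tool_pos: [0.4793, -0.2159, 0.3015]
eef_rot: [-0.012, 1.0, 0.002, 0.0]
contact_force: [0.3, -0.2, 0.3]
opening: 0.568
finger_force: 0.0
```

>>> {"method": "send_rows", "body": {"motion": [{"x":-2.1,"y":4.6,"z":0,"rx":0,"ry":0,"rz":0,"jaw":5},{"x":-2.1,"y":4.6,"z":0,"rx":0,"ry":0,"rz":0,"jaw":5},{"x":-2.1,"y":4.6,"z":0,"rx":0,"ry":0,"rz":0,"jaw":5},{"x":-2.1,"y":4.6,"z":0,"rx":0,"ry":0,"rz":0,"jaw":5},{"x":-2.2,"y":4.9,"z":0,"rx":0,"ry":0,"rz":0,"jaw":5}]}}

```text
clock: 34.75
tool_pos: [0.5775, 0.0141, 0.3025]
eef_rot: [-0.012, 1.0, 0.002, 0.0]
contact_force: [0.2, -0.4, -0.0]
opening: 0.57
finger_force: 0.0
```

>>> {"method": "send_rows", "body": {"motion": [{"x":0,"y":0,"z":2,"rx":0,"ry":0,"rz":-0.096,"jaw":5},{"x":0,"y":0,"z":3,"rx":0,"ry":0,"rz":0,"jaw":5},{"x":0,"y":0,"z":3,"rx":0,"ry":0,"rz":0,"jaw":5},{"x":0,"y":0,"z":3,"rx":0,"ry":0,"rz":0,"jaw":5},{"x":0,"y":0,"z":0,"rx":0,"ry":0,"rz":0,"jaw":5}]}}

```text
clock: 35.25
tool_pos: [0.5749, 0.0112, 0.1888]
eef_rot: [-0.06, 0.998, 0.002, -0.003]
contact_force: [-0.5, -0.3, 0.9]
opening: 0.568
finger_force: 0.0
```

```bash
python3 -c "
from h import *
plan(np.array([.581,.0214,.085]),down(np.pi+.12)); print(get_state()['q'].round(2))
s=snapshot('side')
b=cv2.resize(s['img'][100:250,180:330,::-1],None,fx=3,fy=3,interpolation=2);cv2.imwrite('pics/s9.png',b)
"
```

```text
t 35.2 pos [0.5749 0.0112 0.1888] F [-0.5 -0.3  0.9] open 0.568 ff 0.0 yaw -173.1
rotvec [ 0.004 -0.007  0.   ]
shift now cm [-0.79  0.9  10.38] after turn [-0.73  0.94 10.38]
[ 0.51  0.99 -1.22  1.75  1.    1.18  0.68]
```

View pics/s9.png

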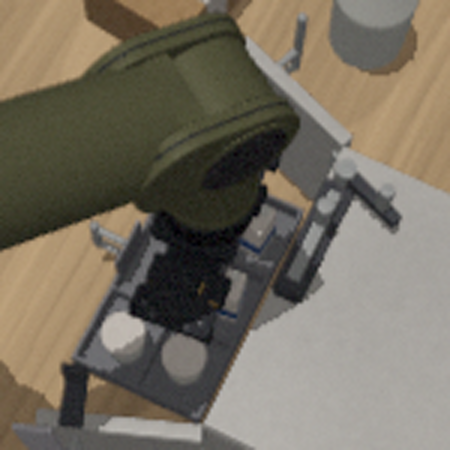

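>>> {"method": "send_rows", "body": {"motion": [{"x":-0.7,"y":0.9,"z":0,"rx":0,"ry":0,"rz":0,"jaw":5},{"x":0,"y":0,"z":2,"rx":0,"ry":0,"rz":0,"jaw":5},{"x":0,"y":0,"z":2,"rx":0,"ry":0,"rz":0,"jaw":5},{"x":0,"y":0,"z":2,"rx":0,"ry":0,"rz":0,"jaw":5},{"x":0,"y":0,"z":1,"rx":0,"ry":0,"rz":0,"jaw":5}]}}

```text
clock: 35.8
tool_pos: [0.5841, 0.0219, 0.1228]
eef_rot: [-0.058, 0.998, 0.002, 0.001]
contact_force: [-1.1, -0.8, 0.3]
opening: 0.569
finger_force: 0.0
```

>>> {"method": "send_rows", "body": {"motion": [{"x":0,"y":0,"z":1.2,"rx":0,"ry":0,"rz":0,"jaw":5},{"x":0,"y":0,"z":1.1,"rx":0,"ry":0,"rz":0,"jaw":5},{"x":0,"y":0,"z":1,"rx":0,"ry":0,"rz":0,"jaw":5},{"x":0,"y":0,"z":0,"rx":0,"ry":0,"rz":0,"jaw":5},{"x":0,"y":0,"z":0,"rx":0,"ry":0,"rz":0,"jaw":5}]}}

```text
clock: 36.3
tool_pos: [0.5834, 0.021, 0.0893]
eef_rot: [-0.058, 0.998, 0.002, 0.0]
contact_force: [0.6, 1.2, -0.3]
opening: 0.567
finger_force: 0.0
```

>>> {"method": "send_rows", "body": {"motion": [{"x":0,"y":0,"z":0,"rx":0,"ry":0,"rz":0,"jaw":2.5},{"x":0,"y":0,"z":0,"rx":0,"ry":0,"rz":0,"jaw":2.5},{"x":0,"y":0,"z":0,"rx":0,"ry":0,"rz":0,"jaw":2.5},{"x":0,"y":0,"z":0,"rx":0,"ry":0,"rz":0,"jaw":2.5},{"x":0,"y":0,"z":0,"rx":0,"ry":0,"rz":0,"jaw":2.5}], "grip_force": 20}}

```text
clock: 36.8
tool_pos: [0.5835, 0.0209, 0.0897]
eef_rot: [-0.058, 0.998, 0.002, 0.0]
contact_force: [-0.7, -0.7, 2.3]
opening: 0.344
finger_force: 19.6
```

>>> {"method": "send_rows", "body": {"motion": [{"x":0,"y":0,"z":-1,"rx":0,"ry":0,"rz":0,"jaw":2.5},{"x":0,"y":0,"z":-2,"rx":0,"ry":0,"rz":0,"jaw":2.5},{"x":0,"y":0,"z":-3,"rx":0,"ry":0,"rz":0,"jaw":2.5},{"x":0,"y":0,"z":-3,"rx":0,"ry":0,"rz":0,"jaw":2.5},{"x":0,"y":0,"z":-3,"rx":0,"ry":0,"rz":0,"jaw":2.5}], "grip_force": 28}}

```text
clock: 37.3
tool_pos: [0.5829, 0.0204, 0.2107]
eef_rot: [-0.058, 0.998, 0.002, -0.0]
contact_force: [0.0, 0.3, -1.1]
opening: 0.341
finger_force: 27.6
```

>>> {"method": "send_rows", "body": {"motion": [{"x":1,"y":0,"z":-3,"rx":0,"ry":0,"rz":0,"jaw":2.5},{"x":1,"y":0,"z":-3,"rx":0,"ry":0,"rz":0,"jaw":2.5},{"x":1,"y":0,"z":-3,"rx":0,"ry":0,"rz":0,"jaw":2.5},{"x":0,"y":0,"z":0,"rx":0,"ry":0,"rz":0,"jaw":2.5},{"x":0,"y":0,"z":0,"rx":0,"ry":0,"rz":0,"jaw":2.5}]}}

```text
clock: 37.8
tool_pos: [0.5535, 0.0161, 0.2995]
eef_rot: [-0.058, 0.998, 0.002, 0.0]
contact_force: [1.0, 0.5, -2.0]
opening: 0.342
finger_force: 27.6
```

```bash
cat > cartfit.py <<'E'
from h import *
plan(np.array([.384,-.256,.30]),down(np.pi-.18)); print(get_state()['q'].round(2))
t=snapshot('top'); g=cv2.cvtColor(t['img'],cv2.COLOR_RGB2HSV)[200:300,295:375]; cv2.imwrite('pics/cart.png',cv2.resize(t['img'][200:300,295:375,::-1],None,fx=6,fy=6,interpolation=2))
E
python3 cartfit.py
```

```text
t 37.8 pos [0.5535 0.0161 0.2995] F [ 1.   0.5 -2. ] open 0.342 ff 27.6 yaw -173.3
rotvec [0.003 0.    0.296]
shift now cm [ 20.   -25.06  -0.15] after turn [ 11.8  -29.81  -0.05]
[ 0.56  0.84 -1.32  1.69  0.84  1.3   0.75]
```

>>> {"method": "send_rows", "body": {"motion": [{"x":0,"y":0,"z":0,"rx":0,"ry":0,"rz":0.1,"jaw":2.5},{"x":0,"y":0,"z":0,"rx":0,"ry":0,"rz":0.1,"jaw":2.5},{"x":0,"y":0,"z":0,"rx":0,"ry":0,"rz":0.096,"jaw":2.5},{"x":1.2,"y":-3,"z":0,"rx":0,"ry":0,"rz":0,"jaw":2.5},{"x":1.2,"y":-3,"z":0,"rx":0,"ry":0,"rz":0,"jaw":2.5}]}}

```text
clock: 38.35
tool_pos: [0.5185, -0.0384, 0.2974]
eef_rot: [0.089, 0.996, 0.002, -0.002]
contact_force: [-0.7, 0.3, -0.8]
opening: 0.342
finger_force: 27.6
```

>>> {"method": "send_rows", "body": {"motion": [{"x":1.2,"y":-3,"z":0,"rx":0,"ry":0,"rz":0,"jaw":2.5},{"x":1.2,"y":-3,"z":0,"rx":0,"ry":0,"rz":0,"jaw":2.5},{"x":1.2,"y":-3,"z":0,"rx":0,"ry":0,"rz":0,"jaw":2.5},{"x":1.2,"y":-3,"z":0,"rx":0,"ry":0,"rz":0,"jaw":2.5},{"x":1.2,"y":-3,"z":0,"rx":0,"ry":0,"rz":0,"jaw":2.5}]}}

```text
clock: 38.85
tool_pos: [0.4321, -0.1765, 0.297]
eef_rot: [0.09, 0.996, 0.002, -0.002]
contact_force: [0.5, -1.1, -1.6]
opening: 0.34
finger_force: 27.6
```

>>> {"method": "send_rows", "body": {"motion": [{"x":1.2,"y":-3,"z":0,"rx":0,"ry":0,"rz":0,"jaw":2.5},{"x":1.2,"y":-3,"z":0,"rx":0,"ry":0,"rz":0,"jaw":2.5},{"x":1,"y":-2.8,"z":0,"rx":0,"ry":0,"rz":0,"jaw":2.5},{"x":0,"y":0,"z":0,"rx":0,"ry":0,"rz":0,"jaw":2.5},{"x":0,"y":0,"z":0,"rx":0,"ry":0,"rz":0,"jaw":2.5}]}}

```text
clock: 39.35
tool_pos: [0.3836, -0.256, 0.297]
eef_rot: [0.09, 0.996, 0.003, -0.001]
contact_force: [0.1, 1.1, -2.0]
opening: 0.341
finger_force: 27.6
```

```bash
python3 -c "
from h import *
plan(np.array([.384,-.256,.059]),down(np.pi-.18)); print(get_state()['q'].round(2))"
```

```text
t 39.4 pos [ 0.3836 -0.256   0.297 ] F [ 0.1  1.1 -2. ] open 0.341 ff 27.6 yaw 169.6
rotvec [ 0.006 -0.003 -0.001]
shift now cm [-0.1  -0.13 23.8 ] after turn [-0.04  0.   23.8 ]
[ 1.28  0.75 -1.39  1.94  0.8   1.18  0.96]
```

>>> {"method": "send_rows", "body": {"motion": [{"x":0,"y":0,"z":4,"rx":0,"ry":0,"rz":0,"jaw":2.5},{"x":0,"y":0,"z":4,"rx":0,"ry":0,"rz":0,"jaw":2.5},{"x":0,"y":0,"z":4,"rx":0,"ry":0,"rz":0,"jaw":2.5},{"x":0,"y":0,"z":4,"rx":0,"ry":0,"rz":0,"jaw":2.5},{"x":0,"y":0,"z":2,"rx":0,"ry":0,"rz":0,"jaw":2.5}]}}

```text
clock: 39.85
tool_pos: [0.3835, -0.253, 0.115]
eef_rot: [0.088, 0.996, 0.003, -0.002]
contact_force: [-0.1, -0.4, -0.2]
opening: 0.341
finger_force: 27.6
```

>>> {"method": "send_rows", "body": {"motion": [{"x":0,"y":0,"z":2,"rx":0,"ry":0,"rz":0,"jaw":2.5},{"x":0,"y":0,"z":1.5,"rx":0,"ry":0,"rz":0,"jaw":2.5},{"x":0,"y":0,"z":1,"rx":0,"ry":0,"rz":0,"jaw":2.5},{"x":0,"y":0,"z":0.8,"rx":0,"ry":0,"rz":0,"jaw":2.5},{"x":0,"y":0,"z":0,"rx":0,"ry":0,"rz":0,"jaw":2.5}]}}

```text
clock: 40.35
tool_pos: [0.3842, -0.2541, 0.0645]
eef_rot: [0.089, 0.996, 0.002, -0.001]
contact_force: [-0.5, 0.4, -1.7]
opening: 0.341
finger_force: 27.6
```

>>> {"method": "send_rows", "body": {"motion": [{"x":0,"y":0,"z":0.2,"rx":0,"ry":0,"rz":0,"jaw":2.5},{"x":0,"y":0,"z":0.2,"rx":0,"ry":0,"rz":0,"jaw":2.5},{"x":0,"y":0,"z":0,"rx":0,"ry":0,"rz":0,"jaw":2.5},{"x":0,"y":0,"z":0,"rx":0,"ry":0,"rz":0,"jaw":2.5},{"x":0,"y":0,"z":0,"rx":0,"ry":0,"rz":0,"jaw":2.5}]}}

```text
clock: 40.85
tool_pos: [0.3842, -0.2548, 0.0614]
eef_rot: [0.09, 0.996, 0.002, -0.0]
contact_force: [0.2, -0.5, -1.5]
opening: 0.341
finger_force: 27.6
```

>>> {"method": "send_rows", "body": {"motion": [{"x":0,"y":0,"z":0.15,"rx":0,"ry":0,"rz":0,"jaw":2.5},{"x":0,"y":0,"z":0.1,"rx":0,"ry":0,"rz":0,"jaw":2.5},{"x":0,"y":0,"z":0,"rx":0,"ry":0,"rz":0,"jaw":2.5},{"x":0,"y":0,"z":0,"rx":0,"ry":0,"rz":0,"jaw":2.5},{"x":0,"y":0,"z":0,"rx":0,"ry":0,"rz":0,"jaw":2.5}]}}

```text
clock: 41.35
tool_pos: [0.3841, -0.2547, 0.0587]
eef_rot: [0.09, 0.996, 0.002, -0.0]
contact_force: [0.4, 0.2, 0.5]
opening: 0.337
finger_force: 27.6
```

>>> {"method": "send_rows", "body": {"motion": [{"x":0,"y":0,"z":0,"rx":0,"ry":0,"rz":0,"jaw":4.2},{"x":0,"y":0,"z":0,"rx":0,"ry":0,"rz":0,"jaw":4.2},{"x":0,"y":0,"z":-1.5,"rx":0,"ry":0,"rz":0,"jaw":4.2},{"x":0,"y":0,"z":-3,"rx":0,"ry":0,"rz":0,"jaw":4.2},{"x":0,"y":0,"z":-4,"rx":0,"ry":0,"rz":0,"jaw":4.2}]}}

```text
clock: 41.85
tool_pos: [0.3833, -0.2546, 0.1435]
eef_rot: [0.089, 0.996, 0.003, -0.002]
contact_force: [-0.1, -1.3, -0.4]
opening: 0.476
finger_force: 0.0
```

>>> {"method": "send_rows", "body": {"motion": [{"x":0,"y":0,"z":-4,"rx":0,"ry":0,"rz":0,"jaw":2},{"x":0,"y":0,"z":-4,"rx":0,"ry":0,"rz":0,"jaw":1},{"x":0,"y":0,"z":-4,"rx":0,"ry":0,"rz":0,"jaw":0},{"x":0,"y":0,"z":-4,"rx":0,"ry":0,"rz":0,"jaw":0},{"x":0,"y":0,"z":0,"rx":0,"ry":0,"rz":0,"jaw":0}]}}

```text
clock: 42.35
tool_pos: [0.387, -0.2554, 0.3081]
eef_rot: [0.09, 0.996, 0.001, 0.004]
contact_force: [0.5, 0.3, -0.8]
opening: 0.047
finger_force: 0.0
```

```bash
python3 -c "
from h import *
plan(np.array([.53,.15,.30]),down(np.pi+CY)); print(get_state()['q'].round(2))"
```

```text
t 42.4 pos [ 0.387  -0.2554  0.3081] F [ 0.5  0.3 -0.8] open 0.047 ff 0.0 yaw 169.7
rotvec [ 0.002  0.008 -0.197]
shift now cm [-6.81 42.44  0.98] after turn [-14.99  40.29   0.81]
[ 1.27  0.71 -1.38  1.93  0.77  1.17  0.99]
```

>>> {"method": "send_rows", "body": {"motion": [{"x":0,"y":0,"z":0,"rx":0,"ry":0,"rz":-0.1,"jaw":0},{"x":0,"y":0,"z":0,"rx":0,"ry":0,"rz":-0.097,"jaw":0},{"x":-1.5,"y":4.03,"z":0,"rx":0,"ry":0,"rz":0,"jaw":0},{"x":-1.5,"y":4.03,"z":0,"rx":0,"ry":0,"rz":0,"jaw":0},{"x":-1.5,"y":4.03,"z":0,"rx":0,"ry":0,"rz":0,"jaw":0}]}}

```text
clock: 42.85
tool_pos: [0.427, -0.1331, 0.3033]
eef_rot: [-0.008, 1.0, 0.002, -0.001]
contact_force: [0.6, -0.8, 0.3]
opening: 0.004
finger_force: 0.0
```

>>> {"method": "send_rows", "body": {"motion": [{"x":-1.5,"y":4.03,"z":0,"rx":0,"ry":0,"rz":0,"jaw":0},{"x":-1.5,"y":4.03,"z":0,"rx":0,"ry":0,"rz":0,"jaw":0},{"x":-1.5,"y":4.03,"z":0,"rx":0,"ry":0,"rz":0,"jaw":0},{"x":-1.5,"y":4.03,"z":0,"rx":0,"ry":0,"rz":0,"jaw":0},{"x":-1.5,"y":4.03,"z":0,"rx":0,"ry":0,"rz":0,"jaw":0}]}}

```text
clock: 43.35
tool_pos: [0.4986, 0.0701, 0.3041]
eef_rot: [-0.009, 1.0, 0.002, -0.001]
contact_force: [0.7, -0.9, -0.9]
opening: 0.004
finger_force: 0.0
```

>>> {"method": "send_rows", "body": {"motion": [{"x":-1.5,"y":4.03,"z":0,"rx":0,"ry":0,"rz":0,"jaw":0},{"x":-1.5,"y":4,"z":0,"rx":0,"ry":0,"rz":0,"jaw":0},{"x":0,"y":0,"z":3,"rx":0,"ry":0,"rz":0,"jaw":0},{"x":0,"y":0,"z":4,"rx":0,"ry":0,"rz":0,"jaw":0},{"x":0,"y":0,"z":3,"rx":0,"ry":0,"rz":0,"jaw":0}]}}

```text
clock: 43.85
tool_pos: [0.5262, 0.1497, 0.2025]
eef_rot: [-0.009, 1.0, 0.001, -0.001]
contact_force: [0.7, -0.9, -0.9]
opening: 0.012
finger_force: 0.0
```

```bash
python3 -c "
from h import *
plan(np.array([.53,.15,.155]),down(np.pi+CY)); print(get_state()['q'].round(2))"
```

```text
t 43.9 pos [0.5262 0.1497 0.2025] F [ 0.7 -0.9 -0.9] open 0.012 ff 0.0 yaw -178.9
rotvec [ 0.003 -0.002  0.002]
shift now cm [-0.39  0.01  4.74] after turn [-0.38  0.02  4.75]
[ 0.23  0.88 -1.1   1.83  0.91  1.05  0.35]
```

>>> {"method": "send_rows", "body": {"motion": [{"x":0,"y":0,"z":2.4,"rx":0,"ry":0,"rz":0,"jaw":0},{"x":0,"y":0,"z":2.4,"rx":0,"ry":0,"rz":0,"jaw":0},{"x":0,"y":1.5,"z":0,"rx":0,"ry":0,"rz":0,"jaw":0},{"x":0,"y":1.5,"z":0,"rx":0,"ry":0,"rz":0,"jaw":0},{"x":0,"y":1,"z":0,"rx":0,"ry":0,"rz":0,"jaw":0}]}}

```text
clock: 44.35
tool_pos: [0.5266, 0.1929, 0.1586]
eef_rot: [-0.009, 1.0, 0.003, 0.0]
contact_force: [-0.2, 0.9, 0.4]
opening: 0.004
finger_force: 0.0
```

>>> {"method": "send_rows", "body": {"motion": [{"x":0,"y":1,"z":0,"rx":0,"ry":0,"rz":0,"jaw":0},{"x":0,"y":1,"z":0,"rx":0,"ry":0,"rz":0,"jaw":0},{"x":0,"y":1,"z":0,"rx":0,"ry":0,"rz":0,"jaw":0},{"x":0,"y":0.8,"z":0,"rx":0,"ry":0,"rz":0,"jaw":0},{"x":0,"y":0,"z":0,"rx":0,"ry":0,"rz":0,"jaw":0}]}}

```text
clock: 44.85
tool_pos: [0.5255, 0.2299, 0.158]
eef_rot: [-0.01, 1.0, 0.003, 0.0]
contact_force: [0.2, 0.7, -0.3]
opening: 0.0
finger_force: 0.0
```

>>> {"method": "send_rows", "body": {"motion": [{"x":0,"y":-2,"z":0,"rx":0,"ry":0,"rz":0,"jaw":0},{"x":0,"y":-3,"z":-1,"rx":0,"ry":0,"rz":0,"jaw":0},{"x":0,"y":-3,"z":-3,"rx":0,"ry":0,"rz":0,"jaw":2},{"x":0,"y":-3,"z":-3.5,"rx":0,"ry":0,"rz":0,"jaw":5},{"x":0,"y":-2.5,"z":-3.5,"rx":0,"ry":-0.05,"rz":0,"jaw":5}]}}

```text
clock: 45.35
tool_pos: [0.5291, 0.0904, 0.2676]
eef_rot: [-0.007, 1.0, 0.002, 0.025]
contact_force: [-1.0, -0.9, 0.3]
opening: 0.25
finger_force: 0.0
```

>>> {"method": "send_rows", "body": {"motion": [{"x":-1.5,"y":0,"z":0,"rx":0,"ry":-0.06,"rz":0.08,"jaw":5},{"x":-1.5,"y":0,"z":0,"rx":0,"ry":-0.06,"rz":0,"jaw":5},{"x":-1.5,"y":0,"z":0,"rx":0,"ry":-0.06,"rz":0,"jaw":5},{"x":0,"y":0,"z":0,"rx":0,"ry":-0.06,"rz":0,"jaw":5},{"x":0,"y":0,"z":0,"rx":0,"ry":-0.06,"rz":0,"jaw":5}]}}

```text
clock: 45.85
tool_pos: [0.573, 0.0907, 0.2722]
eef_rot: [0.032, 0.984, 0.0, 0.175]
contact_force: [0.1, 0.4, 0.1]
opening: 0.571
finger_force: 0.0
```

```bash
cat >> h.py <<'E'
TA=R.from_euler('z',-.07)*R.from_euler('x',np.pi)*R.from_euler('y',.35)*R.from_euler('z',np.pi)
E
python3 - <<'E'
from h import *
plan(np.array([.576,.094,.20]),TA); print(get_state()['q'].round(2))
s=snapshot('side');t=snapshot('top')
a=cv2.resize(t['img'][160:310,190:370,::-1],None,fx=2.2,fy=2.2,interpolation=2);b=cv2.resize(s['img'][100:250,170:350,::-1],None,fx=2.2,fy=2.2,interpolation=2)
cv2.imwrite('pics/c10.png',np.hstack([a,b]))
E
```

```text
t 45.9 pos [0.573  0.0907 0.2722] F [0.1 0.4 0.1] open 0.571 ff 0.0 yaw 176.1
rotvec [0.013 0.002 0.002]
shift now cm [2.23 0.26 6.87] after turn [2.22 0.35 6.87]
[ 0.34  0.68 -1.06  1.98  1.18  0.83  0.12]
```

View pics/c10.png

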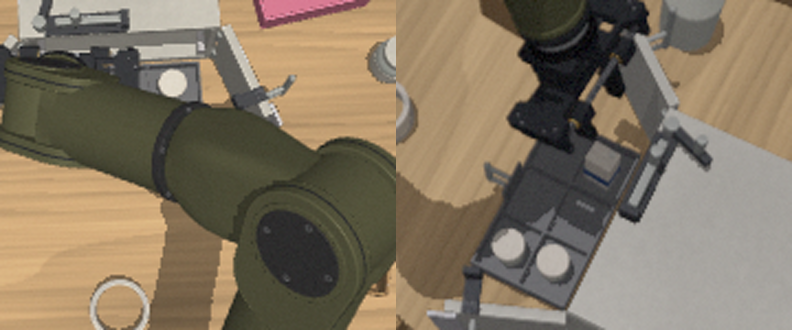

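>>> {"method": "send_rows", "body": {"motion": [{"x":0.6,"y":0.3,"z":1.77,"rx":0.013,"ry":0,"rz":0,"jaw":5},{"x":0.61,"y":0,"z":1.77,"rx":0,"ry":0,"rz":0,"jaw":5},{"x":0.61,"y":0,"z":1.77,"rx":0,"ry":0,"rz":0,"jaw":5},{"x":0.61,"y":0,"z":1.77,"rx":0,"ry":0,"rz":0,"jaw":5},{"x":0.61,"y":0,"z":1.77,"rx":0,"ry":0,"rz":0,"jaw":5}]}}

```text
clock: 46.45
tool_pos: [0.5754, 0.0937, 0.1777]
eef_rot: [0.033, 0.984, -0.007, 0.173]
contact_force: [-0.6, -0.7, 0.3]
opening: 0.572
finger_force: 0.0
```

>>> {"method": "send_rows", "body": {"motion": [{"x":0.61,"y":0,"z":1.77,"rx":0,"ry":0,"rz":0,"jaw":5},{"x":0.3,"y":0,"z":0.9,"rx":0,"ry":0,"rz":0,"jaw":5},{"x":0,"y":0,"z":0,"rx":0,"ry":0,"rz":0,"jaw":5},{"x":0,"y":0,"z":0,"rx":0,"ry":0,"rz":0,"jaw":5},{"x":0,"y":0,"z":0,"rx":0,"ry":0,"rz":0,"jaw":5}]}}

```text
clock: 46.95
tool_pos: [0.5759, 0.0941, 0.151]
eef_rot: [0.033, 0.984, -0.006, 0.174]
contact_force: [-0.3, -0.1, 0.4]
opening: 0.567
finger_force: 0.0
```

Run:
```python
from h import *
plan(np.array([.575,.095,.0855]),TA); print(get_state()['q'].round(2))
```

```text
t 47.0 pos [0.5759 0.0941 0.151 ] F [-0.3 -0.1  0.4] open 0.567 ff 0.0 yaw 176.2
rotvec [-0.     0.     0.003]
shift now cm [2.33 0.09 6.12] after turn [2.33 0.08 6.12]
[ 0.22  0.86 -0.91  2.08  1.56  0.78 -0.24]
```

>>> {"method": "send_rows", "body": {"motion": [{"x":0.47,"y":0.1,"z":1.22,"rx":0,"ry":0,"rz":0,"jaw":5},{"x":0.47,"y":0,"z":1.22,"rx":0,"ry":0,"rz":0,"jaw":5},{"x":0.47,"y":0,"z":1.22,"rx":0,"ry":0,"rz":0,"jaw":5},{"x":0.47,"y":0,"z":1.22,"rx":0,"ry":0,"rz":0,"jaw":5},{"x":0,"y":0,"z":0,"rx":0,"ry":0,"rz":0,"jaw":5}]}}

```text
clock: 47.45
tool_pos: [0.5741, 0.0944, 0.0972]
eef_rot: [0.033, 0.984, -0.007, 0.173]
contact_force: [-0.1, -0.8, 0.4]
opening: 0.566
finger_force: 0.0
```

>>> {"method": "send_rows", "body": {"motion": [{"x":0.4,"y":0,"z":1.1,"rx":0,"ry":0,"rz":0,"jaw":5},{"x":0,"y":0,"z":0,"rx":0,"ry":0,"rz":0,"jaw":5},{"x":0,"y":0,"z":0,"rx":0,"ry":0,"rz":0,"jaw":5},{"x":0,"y":0,"z":0,"rx":0,"ry":0,"rz":0,"jaw":5},{"x":0,"y":0,"z":0,"rx":0,"ry":0,"rz":0,"jaw":5}]}}

```text
clock: 47.95
tool_pos: [0.5747, 0.095, 0.087]
eef_rot: [0.033, 0.984, -0.006, 0.174]
contact_force: [0.6, 0.7, -0.6]
opening: 0.563
finger_force: 0.0
```

>>> {"method": "send_rows", "body": {"motion": [{"x":0,"y":0,"z":0,"rx":0,"ry":0,"rz":0,"jaw":2.5},{"x":0,"y":0,"z":0,"rx":0,"ry":0,"rz":0,"jaw":2.5},{"x":0,"y":0,"z":0,"rx":0,"ry":0,"rz":0,"jaw":2.5},{"x":0,"y":0,"z":0,"rx":0,"ry":0,"rz":0,"jaw":2.5},{"x":0,"y":0,"z":0,"rx":0,"ry":0,"rz":0,"jaw":2.5}], "grip_force": 28}}

```text
clock: 48.45
tool_pos: [0.5745, 0.0952, 0.0864]
eef_rot: [0.033, 0.984, -0.006, 0.174]
contact_force: [0.6, 0.9, 0.5]
opening: 0.341
finger_force: 27.5
```

>>> {"method": "send_rows", "body": {"motion": [{"x":-0.34,"y":0,"z":-0.94,"rx":0,"ry":0,"rz":0,"jaw":2.5},{"x":-0.69,"y":0,"z":-1.88,"rx":0,"ry":0,"rz":0,"jaw":2.5},{"x":-0.86,"y":0,"z":-2.35,"rx":0,"ry":0,"rz":0,"jaw":2.5},{"x":-0.86,"y":0,"z":-2.35,"rx":0,"ry":0,"rz":0,"jaw":2.5},{"x":-0.86,"y":0,"z":-2.35,"rx":0,"ry":0,"rz":0,"jaw":2.5}]}}

```text
clock: 48.95
tool_pos: [0.5741, 0.095, 0.1927]
eef_rot: [0.033, 0.984, -0.007, 0.173]
contact_force: [0.7, -0.3, -1.5]
opening: 0.345
finger_force: 27.5
```

>>> {"method": "send_rows", "body": {"motion": [{"x":-0.86,"y":0,"z":-2.35,"rx":0,"ry":0,"rz":0,"jaw":2.5},{"x":-0.86,"y":0,"z":-2.35,"rx":0,"ry":0,"rz":0,"jaw":2.5},{"x":-0.86,"y":0,"z":-2.35,"rx":0,"ry":0,"rz":0,"jaw":2.5},{"x":-0.86,"y":0,"z":-2.35,"rx":0,"ry":0,"rz":0,"jaw":2.5},{"x":0,"y":0,"z":0,"rx":0,"ry":0,"rz":0,"jaw":2.5}]}}

```text
clock: 49.45
tool_pos: [0.5757, 0.0964, 0.2952]
eef_rot: [0.033, 0.984, -0.006, 0.176]
contact_force: [0.7, -0.1, -0.1]
opening: 0.339
finger_force: 27.5
```

```bash
cat >> h.py <<'E'
TB=R.from_euler('z',-.18+.07)*TA
E
python3 - <<'E'
from h import *
plan(np.array([.370,-.325,.30]),TB); print(get_state()['q'].round(2))
E
```

```text
t 49.5 pos [0.5757 0.0964 0.2952] F [ 0.7 -0.1 -0.1] open 0.339 ff 27.5 yaw 176.2
rotvec [0.04  0.005 0.106]
shift now cm [ 16.44 -43.42  -6.63] after turn [ 11.76 -45.14  -4.8 ]
[ 0.32  0.64 -1.05  1.94  1.1   0.85  0.19]
```

>>> {"method": "send_rows", "body": {"motion": [{"x":0,"y":0,"z":0,"rx":0.02,"ry":0,"rz":0.053,"jaw":2.5},{"x":0,"y":0,"z":0,"rx":0.02,"ry":0,"rz":0.053,"jaw":2.5},{"x":1,"y":-3.75,"z":-0.4,"rx":0,"ry":0,"rz":0,"jaw":2.5},{"x":1,"y":-3.75,"z":-0.4,"rx":0,"ry":0,"rz":0,"jaw":2.5},{"x":1,"y":-3.75,"z":-0.4,"rx":0,"ry":0,"rz":0,"jaw":2.5}]}}

```text
clock: 49.95
tool_pos: [0.5211, -0.0107, 0.2918]
eef_rot: [0.088, 0.981, -0.017, 0.172]
contact_force: [1.7, -1.8, -0.6]
opening: 0.338
finger_force: 27.5
```

>>> {"method": "send_rows", "body": {"motion": [{"x":1,"y":-3.75,"z":-0.4,"rx":0,"ry":0,"rz":0,"jaw":2.5},{"x":1,"y":-3.75,"z":-0.4,"rx":0,"ry":0,"rz":0,"jaw":2.5},{"x":1,"y":-3.75,"z":-0.4,"rx":0,"ry":0,"rz":0,"jaw":2.5},{"x":1,"y":-3.75,"z":-0.4,"rx":0,"ry":0,"rz":0,"jaw":2.5},{"x":1,"y":-3.75,"z":-0.4,"rx":0,"ry":0,"rz":0,"jaw":2.5}]}}

```text
clock: 50.45
tool_pos: [0.4344, -0.1857, 0.2943]
eef_rot: [0.088, 0.981, -0.017, 0.172]
contact_force: [0.9, -0.9, -0.6]
opening: 0.341
finger_force: 27.5
```

>>> {"method": "send_rows", "body": {"motion": [{"x":1,"y":-3.75,"z":-0.4,"rx":0,"ry":0,"rz":0,"jaw":2.5},{"x":1,"y":-3.75,"z":-0.4,"rx":0,"ry":0,"rz":0,"jaw":2.5},{"x":1,"y":-3.75,"z":-0.4,"rx":0,"ry":0,"rz":0,"jaw":2.5},{"x":1,"y":-3.75,"z":-0.4,"rx":0,"ry":0,"rz":0,"jaw":2.5},{"x":0,"y":0,"z":0,"rx":0,"ry":0,"rz":0,"jaw":2.5}]}}

```text
clock: 50.95
tool_pos: [0.3625, -0.3295, 0.2944]
eef_rot: [0.094, 0.981, -0.017, 0.171]
contact_force: [0.3, 0.5, -1.7]
opening: 0.339
finger_force: 27.5
```

Run:
```python
from h import *
plan(np.array([.370,-.325,.12]),TB); print(get_state()['q'].round(2))
```

```text
t 51.0 pos [ 0.3625 -0.3295  0.2944] F [ 0.3  0.5 -1.7] open 0.339 ff 27.5 yaw 169.1
rotvec [-0.006 -0.005 -0.01 ]
shift now cm [ 5.28  0.62 16.64] after turn [ 5.36  0.57 16.61]
[ 1.55  0.61 -1.25  2.13  0.93  0.62  1.11]
```

>>> {"method": "send_rows", "body": {"motion": [{"x":0.6,"y":0.2,"z":1.85,"rx":0,"ry":0,"rz":0,"jaw":2.5},{"x":0.6,"y":0.2,"z":1.85,"rx":0,"ry":0,"rz":0,"jaw":2.5},{"x":0.6,"y":0.2,"z":1.85,"rx":0,"ry":0,"rz":0,"jaw":2.5},{"x":0.6,"y":0,"z":1.85,"rx":0,"ry":0,"rz":0,"jaw":2.5},{"x":0.6,"y":0,"z":1.85,"rx":0,"ry":0,"rz":0,"jaw":2.5}]}}

```text
clock: 51.45
tool_pos: [0.371, -0.3182, 0.1985]
eef_rot: [0.088, 0.981, -0.017, 0.172]
contact_force: [0.2, -0.5, -1.3]
opening: 0.337
finger_force: 27.5
```

>>> {"method": "send_rows", "body": {"motion": [{"x":0.6,"y":0,"z":1.85,"rx":0,"ry":0,"rz":0,"jaw":2.5},{"x":0.6,"y":0,"z":1.85,"rx":0,"ry":0,"rz":0,"jaw":2.5},{"x":0.6,"y":0,"z":1.85,"rx":0,"ry":0,"rz":0,"jaw":2.5},{"x":0.5,"y":0,"z":1.8,"rx":0,"ry":0,"rz":0,"jaw":2.5},{"x":0,"y":0,"z":0,"rx":0,"ry":0,"rz":0,"jaw":2.5}]}}

```text
clock: 51.95
tool_pos: [0.3739, -0.3186, 0.1203]
eef_rot: [0.088, 0.981, -0.015, 0.171]
contact_force: [-0.3, 0.0, -0.1]
opening: 0.341
finger_force: 27.5
```

Run:
```python
from h import *
plan(np.array([.370,-.325,.056]),TB); print(get_state()['q'].round(2))
```

```text
t 52.0 pos [ 0.3739 -0.3186  0.1203] F [-0.3  0.  -0.1] open 0.341 ff 27.5 yaw 169.7
rotvec [ 0.001 -0.005  0.   ]
shift now cm [ 2.43 -0.71  5.96] after turn [ 2.45 -0.7   5.95]
[ 1.28  0.9  -0.94  2.32  1.88  0.55  0.25]
```

>>> {"method": "send_rows", "body": {"motion": [{"x":0,"y":-0.7,"z":0,"rx":0,"ry":0,"rz":0,"jaw":2.5},{"x":0.55,"y":0,"z":1.4,"rx":0,"ry":0,"rz":0,"jaw":2.5},{"x":0.55,"y":0,"z":1.4,"rx":0,"ry":0,"rz":0,"jaw":2.5},{"x":0.55,"y":0,"z":1.4,"rx":0,"ry":0,"rz":0,"jaw":2.5},{"x":0.4,"y":0,"z":1,"rx":0,"ry":0,"rz":0,"jaw":2.5}]}}

```text
clock: 52.45
tool_pos: [0.3721, -0.3278, 0.067]
eef_rot: [0.088, 0.981, -0.018, 0.173]
contact_force: [-1.4, 1.5, -1.3]
opening: 0.344
finger_force: 27.5
```

>>> {"method": "send_rows", "body": {"motion": [{"x":0.1,"y":0,"z":0.3,"rx":0,"ry":0,"rz":0,"jaw":2.5},{"x":0,"y":0,"z":0,"rx":0,"ry":0,"rz":0,"jaw":2.5},{"x":0,"y":0,"z":0,"rx":0,"ry":0,"rz":0,"jaw":2.5},{"x":0,"y":0,"z":0,"rx":0,"ry":0,"rz":0,"jaw":2.5},{"x":0,"y":0,"z":0,"rx":0,"ry":0,"rz":0,"jaw":2.5}]}}

```text
clock: 52.95
tool_pos: [0.3725, -0.3272, 0.0642]
eef_rot: [0.088, 0.981, -0.017, 0.173]
contact_force: [0.1, -0.5, -1.0]
opening: 0.343
finger_force: 27.5
```

Run:
```python
from h import *
plan(np.array([.370,-.325,.056]),TB); print(get_state()['q'].round(2))
```

```text
t 53.0 pos [ 0.3725 -0.3272  0.0642] F [ 0.1 -0.5 -1. ] open 0.343 ff 27.5 yaw 169.8
rotvec [-0.003  0.     0.001]
shift now cm [0.55 0.18 0.67] after turn [0.55 0.17 0.67]
[ 1.29  1.06 -0.95  2.32  2.05  0.68  0.16]
```

>>> {"method": "send_rows", "body": {"motion": [{"x":0.1,"y":0,"z":0.3,"rx":0,"ry":0,"rz":0,"jaw":2.5},{"x":0.1,"y":0,"z":0.3,"rx":0,"ry":0,"rz":0,"jaw":2.5},{"x":0.1,"y":0,"z":0.25,"rx":0,"ry":0,"rz":0,"jaw":2.5},{"x":0,"y":0,"z":0,"rx":0,"ry":0,"rz":0,"jaw":2.5},{"x":0,"y":0,"z":0,"rx":0,"ry":0,"rz":0,"jaw":2.5}]}}

```text
clock: 53.45
tool_pos: [0.3726, -0.3263, 0.0547]
eef_rot: [0.088, 0.981, -0.016, 0.173]
contact_force: [-0.7, 2.1, 2.5]
opening: 0.336
finger_force: 27.9
```

Touching the floor (slight upward force). Release, lift, go aside.

>>> {"method": "send_rows", "body": {"motion": [{"x":0,"y":0,"z":0,"rx":0,"ry":0,"rz":0,"jaw":4.2},{"x":0,"y":0,"z":0,"rx":0,"ry":0,"rz":0,"jaw":4.2},{"x":0,"y":0,"z":0,"rx":0,"ry":0,"rz":0,"jaw":4.2},{"x":-0.5,"y":0,"z":-1.4,"rx":0,"ry":0,"rz":0,"jaw":4.2},{"x":-0.7,"y":0,"z":-1.9,"rx":0,"ry":0,"rz":0,"jaw":4.2}]}}

```text
clock: 53.95
tool_pos: [0.3718, -0.3267, 0.0891]
eef_rot: [0.089, 0.981, -0.016, 0.172]
contact_force: [-0.6, 0.7, 0.0]
opening: 0.474
finger_force: 0.0
```

>>> {"method": "send_rows", "body": {"motion": [{"x":-1,"y":0,"z":-2.8,"rx":0,"ry":0,"rz":0,"jaw":4.2},{"x":-1,"y":0,"z":-2.8,"rx":0,"ry":0,"rz":0,"jaw":4.2},{"x":-1,"y":0,"z":-2.8,"rx":0,"ry":0,"rz":0,"jaw":4.2},{"x":-1,"y":0,"z":-2.8,"rx":0,"ry":0,"rz":0,"jaw":4.2},{"x":-1,"y":0,"z":-2.8,"rx":0,"ry":0,"rz":0,"jaw":4.2}]}}

```text
clock: 54.45
tool_pos: [0.3707, -0.327, 0.2304]
eef_rot: [0.088, 0.981, -0.019, 0.171]
contact_force: [0.2, -0.6, -0.3]
opening: 0.474
finger_force: 0.0
```

>>> {"method": "send_rows", "body": {"motion": [{"x":-1,"y":-4,"z":-2,"rx":0,"ry":0.1,"rz":0,"jaw":4.2},{"x":0,"y":-4,"z":-2,"rx":0,"ry":0.1,"rz":0,"jaw":4.2},{"x":0,"y":-4,"z":-2,"rx":0,"ry":0.1,"rz":0,"jaw":4.2},{"x":1,"y":-4,"z":0,"rx":0,"ry":0,"rz":0,"jaw":4.2},{"x":2,"y":-4,"z":0,"rx":0,"ry":0,"rz":0,"jaw":4.2}]}}

```text
clock: 54.95
tool_pos: [0.3029, -0.5061, 0.281]
eef_rot: [0.093, 0.994, -0.018, 0.047]
contact_force: [0.9, -0.2, -0.8]
opening: 0.479
finger_force: 0.0
```

>>> {"method": "send_rows", "body": {"motion": [{"x":2,"y":-4,"z":0,"rx":0,"ry":0,"rz":0,"jaw":4.2},{"x":2,"y":-4,"z":0,"rx":0,"ry":0,"rz":0,"jaw":4.2},{"x":2,"y":-4,"z":0,"rx":0,"ry":0,"rz":0,"jaw":4.2},{"x":2,"y":-2,"z":0,"rx":0,"ry":0,"rz":0,"jaw":4.2},{"x":0,"y":0,"z":0,"rx":0,"ry":0,"rz":0,"jaw":4.2}]}}

```text
clock: 55.45
tool_pos: [0.1908, -0.6302, 0.274]
eef_rot: [0.099, 0.994, -0.017, 0.044]
contact_force: [-0.7, -0.4, -0.4]
opening: 0.477
finger_force: 0.0
```

Run:
```python
from h import *
plan(None,None); print(get_state()['q'].round(2))
s=snapshot('side');t=snapshot('top')
a=cv2.resize(t['img'][90:310,110:400,::-1],(400,303),interpolation=2);b=cv2.resize(s['img'][80:330,90:370,::-1],(400,357),interpolation=2)
o=np.zeros((600,800,3),np.uint8);o[:303,:400]=a;o[:357,400:]=b
c=cv2.resize(t['img'][220:305,300:380,::-1],(278,295),interpolation=2);o[305:600,:278]=c
c=cv2.resize(s['img'][220:320,90:190,::-1],(240,240),interpolation=2);o[360:600,400:640]=c
cv2.imwrite('pics/end.png',o)
```

```text
t 55.5 pos [ 0.1908 -0.6302  0.274 ] F [-0.7 -0.4 -0.4] open 0.477 ff 0.0 yaw 168.7
[ 1.73  0.86 -1.04  1.47  0.74  1.15  1.98]
```

View pics/end.png

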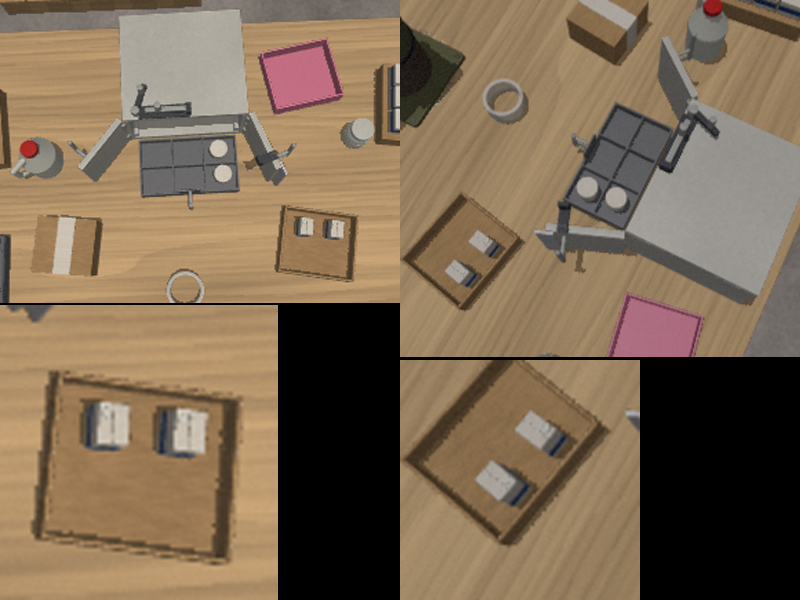

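```bash
python3 -c "
from plant import *
print(finish_job())"
```

```text
the job is handed in; nothing more can be done
None
```

The job is handed in: the two milk bricks that were there stand on the carton floor, both tubs are in the drawer, which is pulled out to its stop, both doors are wide open, and I saw nothing else out of place in the last pictures.

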